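# Load the kiln shelf for a slump firing

### The arm

A 6-joint arm with a two-finger parallel gripper is mounted at the origin on the work surface. World frame = base frame: x ahead of the robot, y to its left, z up, the work surface at z = 0. Lengths are in m, angles in rad, forces in N, time in s.
With the tool pointing down it reaches from about 0.325 to 0.9 m from the base axis. Payload 6.1 kg.
Tool frame: the origin (TCP) lies midway between the tips of the shut fingers; the grasp point (between the pads) lies 19 mm behind it (bot.pinch_z is the distance from the TCP to the grasp point, in m); z points along the fingers, y is the direction in which the jaws open and shut (so a half turn about z gives the same grasp; the last joint's range is limited). The gripper opens to 85 mm and grips with 20 to 120 N. Pads are 22 mm wide; open, the fingers measure 114 mm over their backs; the gripper's body (76 mm by 85 mm) begins 54 mm behind the grasp point. The pads swing forward as they close: fully open they stand 13 mm farther back than shut.
Start: joints at [1.148, 0.22, 1.526, -0, 1.395, -0.126], TCP at [0.183, 0.598, 0.231] pointing down, gripper open.
Joint ranges: [-2.98, 2.98], [-0.91, 2.08], [0.09, 2.57], [-1.24, 4.39], [0.2, 2.65], [-2.68, 2.68]. Speed limits (rad/s): [2.57, 2.57, 3.01, 3.14, 3.14, 3.14].

### API

Orientations are given as a unit quaternion [x, y, z, w].
In Python, from plant import bot, eyes, workorder gives the robot as it stands. The module is installed in compiled form; this text tells all that it offers.
- The arm moves only by the tool step_arm, never from a script. Its argument "commands" is a list that holds one entry, the list of rows, each a list of 7 numbers: the turn, a rotation vector about the tool's x, y, z in degrees, then the shift along the tool's x, y, z in m, then the opening, from 0 (shut) to 1 (fully open). A call has 1 to 8 rows; each row shifts and turns the commanded pose from where the row before left it, along the tool's axes as they then stand; what a row does not reach is not made up. A row lasts 1/10 s, in which the tool goes at most 50 mm and 8.59 degrees, less where a joint would pass 70% of its speed; a pose out of reach is approached as far as the arm can. A call with a gripper value outside its range is refused whole. The fingers move at their own pace and stop on an object; the grip force is fixed at half the most. Time passes only in rows, so rows that do not move let the fingers close. It gives the time, the measured TCP pose, the force and the opening at its end, in the units of the state.
- bot.get_state(): the state, without advancing time (a new reading comes with each control period).
- eyes.grab_frame(name): name is "side" or "top" or "wrist"; returns a dict with "pixels" (480x640x3 uint8, blue, green, red), "depth" (480x640 float32, m along the optical axis (not along the pixel's ray), 0 where there is no reading), "intrinsics" (3x3 intrinsics, pixels), "R" (3x3) and "t" (3): a world point X has camera coordinates R X + t; the wrist camera has in their place "mount" (4x4, takes a point from camera to tool coordinates, whose origin is the TCP and whose axes are the flange's). Camera axes: x right, y down, z forward; pixel columns grow to the right and rows downward; lengths in m; the calibration is good to about 2 mm. A picture is of the moment at which its call begins: read the wrist's pose just before it.
- workorder.finish_job(): hands the job in, once; it reports no verdict.
Trained networks look in the newest picture that a camera, given by its name, has taken for a name from the list of things; names that differ only in an ending like _2 or _b are one class to them, and where a whole thing is asked for, a point or a joint stands for the part that bears it (a point fixed in the world has none). Each returns a list of dicts, best first, with "confidence" (0 to 1); they miss things now and then, are a little off and sometimes report something else, mostly with a low value. They report only what shows in the picture. A call takes as long as a camera call.
- eyes.recognise(camera, target): "point" ([column, row] in pixels, amid what is visible of it).
The state is a dict: "time_s": time; "joints": joint angles; "joint_vel": joint speeds; "effort": joint torques, N m; "position": TCP position; "ee_rot": TCP orientation; "wrist_force": force on the tool from outside, world axes, zero at the start; "moment": the same for the moment, N m; "width": finger opening in m.
Only numpy, scipy, OpenCV 4.12 (cv2) and the standard library are available. Lean on these libraries where they do the work, as an engineer would, in place of code of your own. Each camera call takes 0.05 s, during which the arm holds its last target.

### The job

Load the pale kiln shelf from the plywood board, in this order: lay the blue glass disc flat and centred on the round terracotta mould, lay the small amber disc flat and centred on top of the blue one, stand the tan kiln post upright on the shelf midway between the two moulds, and last stand the pink cone holder upright on the shelf straight behind the post (beyond it, away from the shelf's dark-striped edge), leaving a gap of about 40 mm between them. Set every piece down gently, never dropping it, and leave the green bud vase and the red glass stub standing where they are on the board.

Things in the scene. Friction and masses are not known exactly. Their poses are not given: they have to be found in the camera images.
- blue_c (a point): Blue glass disc, 56 mm in diameter, 14 mm thick, about 85 g, lying flat on the plywood board at the start. This point is its centre (7 mm above its underside); its z axis is the disc's axis. Loose.
- amber_c (a point): Small amber (orange-yellow) glass disc, 34 mm in diameter, 14 mm thick, about 32 g, lying flat on the board at the start. This point is its centre (7 mm above its underside); z is the disc's axis. Loose.
- post_c (a point): Tan ceramic kiln post, a square block 34 x 34 mm and 60 mm tall with a dark dot on top, about 130 g, standing on the board at the start. This point is its centre (30 mm above its underside); z is up, x and y are square to its sides. Loose.
- cone_c (a point): Pink ceramic cone holder: a block 54 mm (x) by 32 mm (y), 22 mm tall, with a slender cream cone (16 mm wide at its foot) on the middle of its top, 50 mm tall in all, about 90 g. Loose, standing on the board. This point is the centre of the pink block (11 mm above its underside); grasp the block across its 32 mm width, the cone between the fingers.
- round_mould: Round terracotta mould fixed on the kiln shelf: 84 mm in diameter, 26 mm tall, flat on top, with a 30 mm hole in its middle that shows when empty. Origin: centre of its underside, 12 mm above the table; its flat top is 26 mm above the origin.
- square_mould: Black square graphite mould fixed on the kiln shelf, already loaded with a green glass tile: 80 x 80 mm, 26 mm tall, the tile (56 mm square, 10 mm thick) on top. Origin: centre of its underside, 12 mm above the table. It and the round mould stand 180 mm apart, centre to centre, at the two ends of the shelf (which at which end varies). Leave it.
- kiln_shelf: Pale ceramic kiln shelf fixed on the table, 210 mm (x) by 290 mm (y), 12 mm thick, a dark stripe along its front edge (-x, the robot's side). Origin: centre of its underside, at table height; x points from striped to back edge. Midway between the moulds is x = -30 mm, y = 0 here; with the 40 mm gap the holder (long side along y) has its centre about 73 mm further along +x.
- board: Plywood board fixed on the table, 230 mm (its x) by 300 mm (its y), 12 mm thick, on which all loose things stand at the start in two rows of three, about 95 mm apart in y and 110 mm in x. Origin: centre of its underside, at table height.
- vase_c (a point): Green glass bud vase, 48 mm at its widest, 60 mm tall, standing on the board among the things. This point is at half its height. Loose; leave it alone.
- red_c (a point): Red glass stub, an upright cylinder 30 mm in diameter and 40 mm tall, standing on the board among the things. This point is its centre. Loose; leave it alone.

How it is judged:
By the outcome, as a careful person would: the job done as asked, in the order asked, and still so for the second after the job is handed in, with the robot touching nothing.
It also fails if it takes over 104 s, if anything falls off the work surface, if the arm or the gripper's body presses on something with over 40 N, if the wrist force passes 120 N, or if a joint passes its speed limit or range.

## Working session

There is one attempt and no reset: what is moved stays moved. The work goes in short steps, Python scripts to look and compute and a tool call to move; the robot and the scene stay as the last step left them, time stands still between calls to the robot, and variables do not carry over. Pictures are saved under pics/ and viewed, and the job is handed in when it is done.

Besides the shell and the picture viewer there is one more tool, called after ">>>" by a JSON object that holds its "op" and its "data". step_arm: Moves the arm, as the interface text tells. Its arguments: {"type":"object","properties":{"commands":{"type":"array"}},"required":["commands"]}

```bash
mkdir -p pics; ls; cat > h.py <<'E'
import numpy as np, cv2
from scipy.spatial.transform import Rotation as Ro
from plant import bot, eyes, workorder
def grab(n):
    s=bot.get_state(); f=eyes.grab_frame(n)
    if 'mount' in f:
        T=np.eye(4);T[:3,:3]=Ro.from_quat(s['ee_rot']).as_matrix();T[:3,3]=s['position']
        M=T@f['mount'];f['c2w']=M
    else:
        M=np.eye(4);M[:3,:3]=f['R'].T;M[:3,3]=-f['R'].T@f['t'];f['c2w']=M
    return f
def cloud(f):
    K=f['intrinsics'];d=f['depth'];v,u=np.mgrid[:480,:640]
    P=np.stack([(u-K[0,2])/K[0,0]*d,(v-K[1,2])/K[1,1]*d,d],-1)
    W=P@f['c2w'][:3,:3].T+f['c2w'][:3,3]; W[d==0]=np.nan
    return W
def st():
    s=bot.get_state()
    print('t',round(s['time_s'],2),'p',np.round(s['position'],4),'q',np.round(s['ee_rot'],4),'j',np.round(s['joints'],3),'F',np.round(s['wrist_force'],1),'w',round(s['width'],4))
    print(np.round(Ro.from_quat(s['ee_rot']).as_matrix(),3))
    return s
E
cat > a.py <<'E'
from h import *
st()
names="blue_c amber_c post_c cone_c round_mould square_mould kiln_shelf board vase_c red_c".split()
for n in ['top','side']:
    f=grab(n);cv2.imwrite(f'pics/{n}0.png',f['pixels']);W=cloud(f)
    np.savez(f'{n}0.npz',W=W,pix=f['pixels'],c2w=f['c2w'],K=f['intrinsics'])
    print(n,np.round(f['c2w'][:3,3],3))
    for k in names:
        for r in eyes.recognise(n,k)[:2]:
            u,v=r['point'];print(k,round(r['confidence'],2),np.round([u,v]),np.round(W[int(v),int(u)],4))
E
python3 a.py
```

```text
pics
t 0.0 p [0.1825 0.5971 0.2302] q [ 1.479e-01  9.890e-01 -1.000e-03 -3.000e-04] j [ 1.148  0.221  1.528  0.     1.395 -0.126] F [ 0.5 -0.4 -0.7] w 0.0852
[[-0.956  0.292 -0.001]
 [ 0.292  0.956 -0.002]
 [ 0.    -0.002 -1.   ]]
top [0.339 0.013 0.981]
blue_c 0.83 [509. 269.] [ 0.4958 -0.2933  0.0289]
amber_c 0.53 [399. 288.] [ 0.4693 -0.1155  0.0263]
post_c 0.6 [505. 201.] [ 0.5953 -0.2823  0.0719]
cone_c 0.68 [383. 225.] [ 0.5674 -0.0939  0.0444]
round_mould 0.78 [254. 259.] [0.5243 0.1162 0.0119]
square_mould 0.85 [145. 270.] [0.5031 0.2827 0.0506]
kiln_shelf 0.86 [204. 238.] [0.561  0.1983 0.0136]
board 0.94 [438. 252.] [ 0.5267 -0.1833  0.0172]
vase_c 0.9 [458. 282.] [ 0.4754 -0.2107  0.0252]
red_c 0.85 [434. 220.] [ 0.5712 -0.174   0.055 ]
side [ 0.372 -0.597  0.406]
blue_c 0.73 [357. 407.] [ 0.4981 -0.3041  0.0275]
amber_c 0.78 [294. 308.] [ 0.4681 -0.1246  0.0289]
post_c 0.86 [446. 368.] [ 0.5927 -0.3076  0.0638]
post_c 0.28 [355. 406.] [ 0.4961 -0.3033  0.0286]
cone_c 0.98 [358. 285.] [ 0.5678 -0.1063  0.0382]
round_mould 0.91 [290. 225.] [0.5157 0.1221 0.0268]
square_mould 0.77 [274. 190.] [0.51   0.2598 0.0426]
kiln_shelf 0.95 [314. 220.] [0.5689 0.1539 0.0154]
board 0.82 [364. 380.] [ 0.5226 -0.2581  0.0144]
vase_c 0.68 [317. 341.] [ 0.4741 -0.2251  0.0559]
```

View pics/top0.png

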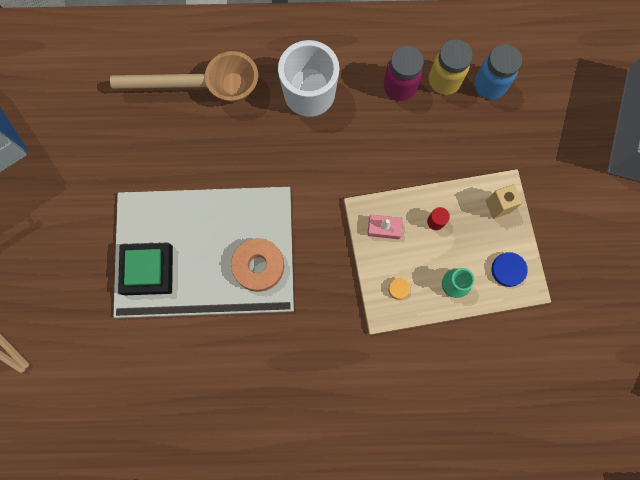

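View pics/side0.png

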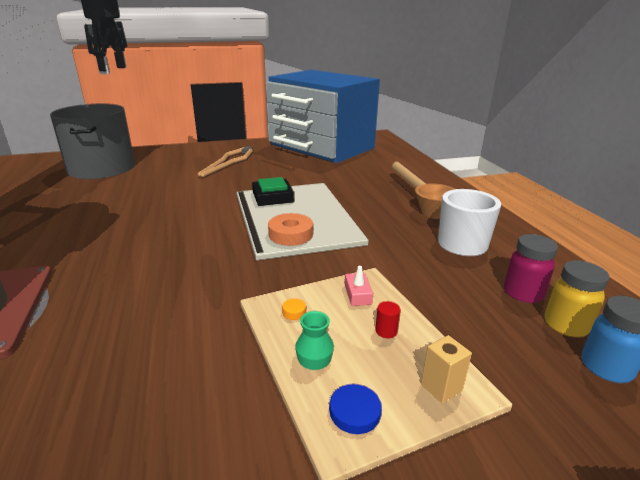

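The top view shows the shelf on the left, with the square mould at (145,268), the round mould at (258,265) and the stripe along the bottom edge. The board is on the right: cone (386,226), red (439,218), post (507,200), amber (400,289), vase (459,282) and blue (510,269). The side view agrees, so I'll measure precisely next.

```bash
cat > m.py <<'E'
import numpy as np, cv2
D=np.load('top0.npz');W=D['W'];pix=D['pix'];C=D['c2w'];K=D['K']
hsv=cv2.cvtColor(pix,cv2.COLOR_BGR2HSV);h,s,v=[hsv[...,i].astype(int) for i in range(3)]
def backproj(uv,z):
    r=np.array([(uv[0]-K[0,2])/K[0,0],(uv[1]-K[1,2])/K[1,1],1]);d=C[:3,:3]@r;o=C[:3,3]
    return o+d*(z-o[2])/d[2]
def win(u,v,r):
    m=np.zeros((480,640),bool);m[v-r:v+r,u-r:u+r]=1;return m
def rep(n,m,ztop):
    m=cv2.morphologyEx(m.astype(np.uint8),cv2.MORPH_OPEN,np.ones((2,2)))
    cs=cv2.findContours(m,cv2.RETR_EXTERNAL,cv2.CHAIN_APPROX_NONE)[0];c=max(cs,key=cv2.contourArea)
    P=np.array([backproj(p[0],ztop)[:2] for p in c],np.float32)
    z=np.nanmedian(W[...,2][m>0])
    (cx,cy),(a,b),ang=cv2.fitEllipse(P*1000); r=cv2.minAreaRect(P*1000)
    print(n,'z',round(z,4),'ell',np.round([cx,cy,a,b],1),'rect',np.round(r[0],1),np.round(r[1],1),round(r[2],1))
Z=W[...,2]
rep('blue',win(510,269,30)&(h>105)&(h<130)&(s>150)&(Z>0.022),.026)
rep('amber',win(400,288,20)&(h>10)&(h<25)&(s>170)&(v>120),.026)
rep('amberz',win(400,288,20)&(Z>.0195),.026)
rep('post',win(507,200,25)&(Z>0.066),.072)
rep('cone',win(386,227,30)&(((h>165)|(h<5))&(s>60)&(v>120))&(Z>.026),.034)
rep('red',win(439,218,16)&(Z>0.046),.052)
rep('vase',win(459,282,25)&(Z>0.06),.072)
rep('round',win(258,265,35)&(Z>0.033),.038)
rep('square',win(145,268,35)&(Z>0.03),.04)
rep('tile',win(145,268,35)&(h>50)&(h<80)&(s>100),.048)
sh=win(204,253,110)&(Z>.006)&(Z<.06);sh[:,310:]=0
rep('shelf',sh,.012)
b=win(446,252,120)&(Z>.006)&(Z<.03);rep('board',b,.012)
for n,mm in [('shelf',win(204,215,12)),('board',win(420,250,8))]: print(n,np.nanmedian(Z[mm]))
E
python3 m.py
python3 - <<'E'
import cv2
p=cv2.imread('pics/top0.png')
cv2.imwrite('pics/z0.png',cv2.resize(p[160:340,340:560],None,fx=3.5,fy=3.3,interpolation=cv2.INTER_CUBIC))
E
```

```text
blue z 0.0263 ell [ 493.1 -298.    52.6   53.7] rect [ 493. -298.] [53.1 52.9] 85.4Traceback (most recent call last):
  File "m.py", line 18, in <module>
    rep('amber',win(400,288,20)&(h>10)&(h<25)&(s>170)&(v>120),.026)
    ~~~^^^^^^^^^^^^^^^^^^^^^^^^^^^^^^^^^^^^^^^^^^^^^^^^^^^^^^^^^^^^
  File "m.py", line 11, in rep
    cs=cv2.findContours(m,cv2.RETR_EXTERNAL,cv2.CHAIN_APPROX_NONE)[0];c=max(cs,key=cv2.contourArea)
                                                                        ~~~^^^^^^^^^^^^^^^^^^^^^^^^
ValueError: max() iterable argument is empty
```

View pics/z0.png

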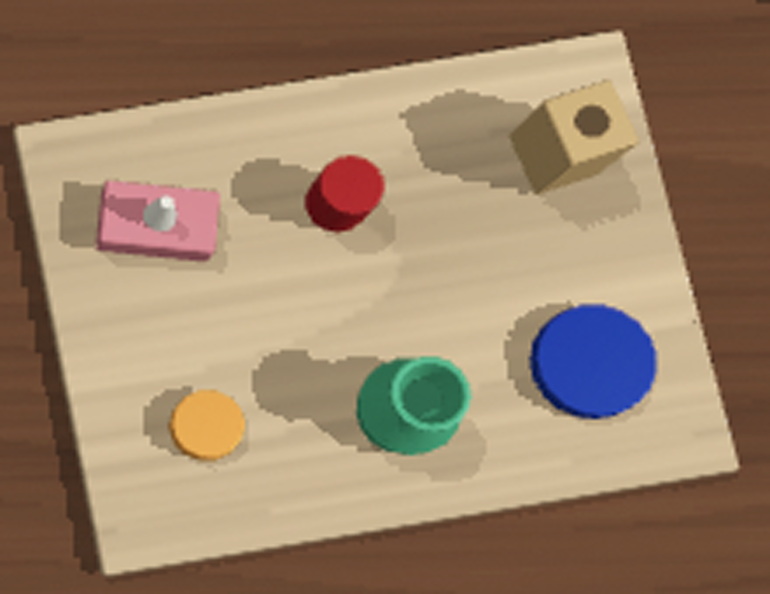

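```bash
sed -i 's/(s>170)&(v>120),.026/(s>120)\&(v>120),.026/; s/h>10)&(h<25)/h>8)\&(h<25)/' m.py; python3 m.py
```

```text
blue z 0.0263 ell [ 493.1 -298.    52.6   53.7] rect [ 493. -298.] [53.1 52.9] 85.4
amber z 0.0259 ell [ 465.3 -118.    32.6   34.1] rect [ 465.5 -117.9] [32.9 34.3] 54.0
amberz z 0.026 ell [ 465.9 -118.3   32.2   33. ] rect [ 466.1 -118.6] [32.  32.4] 87.4
post z 0.0719 ell [ 600.4 -290.7   38.3   39.3] rect [ 599.8 -290. ] [34.3 36.4] 17.5
cone z 0.0342 ell [566.9 -99.5  35.7  63.6] rect [566.9 -99.9] [53.8 33.2] 82.2
red z 0.0523 ell [ 576.8 -185.5   28.3   28.9] rect [ 576.7 -186.1] [28.7 29.8] 86.6
vase z 0.0696 ell [ 472.  -210.1   33.2   33.5] rect [ 471.7 -210.5] [33.8 33.9] 88.7
round z 0.0386 ell [508.6 107.3  82.   82.4] rect [509.  107.1] [82.9 82.4] 88.7
square z 0.043 ell [505.4 285.8  92.5  94.2] rect [505.4 285.4] [80.7 81.8] 0.8
tile z 0.0486 ell [505.7 286.4  65.4  66.2] rect [505.7 286.8] [57.8 56.6] 1.8
shelf z 0.0134 ell [537.3 197.6 240.8 349.3] rect [537.2 197.5] [210.1 289.8] 0.8
board z 0.0126 ell [ 530.4 -199.7  264.2  360.2] rect [ 530.6 -199.5] [229.8 299.9] 8.6
shelf 0.012758666421354259
board 0.012304147740907156
```

Every measured size and height agrees with the given dimensions to within 3 mm (blue reads 53 mm against 56). I'll turn the tool so the jaws open along world x. Then tool x is world y, tool y is world x and tool z is down.

>>> {"op": "step_arm", "data": {"commands": [[[0,0,8.4,0,0,0,1],[0,0,8.4,0,0,0,1],[0,0,8.4,0,0,0,1],[0,0,8.4,0,0,0,1],[0,0,8.4,0,0,0,1],[0,0,8.4,0,0,0,1],[0,0,8.4,0,0,0,1],[0,0,8.4,0,0,0,1]]]}}

```text
time_s: 1.9
position: [0.1828, 0.5977, 0.2313]
ee_rot: [0.673, 0.74, -0.0, 0.0]
wrist_force: [-0.9, 0.1, 0.7]
width: 0.0854
```

```bash
cat > go.py <<'E'
import sys
from h import *
# go.py x y z phi(deg): remaining turn about tool z, then shift in tool axes after the turn
x,y,z,phi=map(float,sys.argv[1:5])
s=bot.get_state();R=Ro.from_quat(s['ee_rot']).as_matrix();p=np.array(s['position'])
cur=np.degrees(np.arctan2(R[1,1],R[0,1]));print('phi',round(cur,2),'tilt',np.round(R[:,2],4),'p',np.round(p,4),'t',round(s['time_s'],2),'w',round(s['width'],4),'F',np.round(s['wrist_force'],1))
print('turn z',round(cur-phi,2))
a=np.radians(phi);ty=np.array([np.cos(a),np.sin(a),0]);tz=np.array([0,0,-1.]);tx=np.cross(ty,tz)
d=np.array([x,y,z])-p;print('shift mm',np.round(1000*np.array([d@tx,d@ty,d@tz]),1), 'now-frame',np.round(1000*R.T@d,1))
E
python3 go.py 0.493 -0.298 0.12 0
```

```text
phi 5.45 tilt [-0.e+00 -1.e-04 -1.e+00] p [0.1828 0.5977 0.2313] t 1.9 w 0.0854 F [-0.9  0.1  0.7]
turn z 5.45
shift mm [-895.7  310.2  111.3] now-frame [-921.1  223.8  111.3]
```

>>> {"op": "step_arm", "data": {"commands": [[[0,0,5.45,0,0,0,1],[0,0,0,-0.035,0.03,0,1],[0,0,0,-0.035,0.03,0,1],[0,0,0,-0.035,0.03,0,1],[0,0,0,-0.035,0.03,0,1],[0,0,0,-0.035,0.03,0,1],[0,0,0,-0.035,0.03,0,1],[0,0,0,-0.035,0.03,0,1]]]}}

```text
time_s: 2.7
position: [0.3952, 0.3525, 0.2316]
ee_rot: [0.705, 0.709, 0.0, 0.0]
wrist_force: [0.6, 0.4, 0.1]
width: 0.085
```

>>> {"op": "step_arm", "data": {"commands": [[[0,0,0,-0.045,0.01,0,1],[0,0,0,-0.045,0.01,0,1],[0,0,0,-0.045,0.01,0,1],[0,0,0,-0.045,0.01,0,1],[0,0,0,-0.045,0.01,0,1],[0,0,0,-0.045,0.01,0,1],[0,0,0,-0.045,0.01,0,1],[0,0,0,-0.045,0.01,0,1]]]}}

```text
time_s: 3.5
position: [0.4766, -0.0075, 0.2317]
ee_rot: [0.705, 0.709, 0.0, 0.0]
wrist_force: [0.5, 1.2, -0.1]
width: 0.0857
```

```bash
python3 go.py 0.493 -0.298 0.12 0
```

```text
phi 0.34 tilt [ 1.1e-03 -1.0e-04 -1.0e+00] p [ 0.4766 -0.0075  0.2317] t 3.5 w 0.0857 F [ 0.5  1.2 -0.1]
turn z 0.34
shift mm [-290.5   16.4  111.7] now-frame [-290.6   14.5  111.8]
```

>>> {"op": "step_arm", "data": {"commands": [[[0,0,0.3,-0.0415,0.0023,0.007,1],[0,0,0,-0.0415,0.0023,0.007,1],[0,0,0,-0.0415,0.0023,0.007,1],[0,0,0,-0.0415,0.0023,0.007,1],[0,0,0,-0.0415,0.0023,0.007,1],[0,0,0,-0.0415,0.0023,0.007,1],[0,0,0,-0.0415,0.0023,0.007,1],[0,0,0,0,0,0,1]]]}}

```text
time_s: 4.3
position: [0.492, -0.3004, 0.1811]
ee_rot: [0.708, 0.706, -0.001, -0.0]
wrist_force: [-0.3, 0.3, 0.3]
width: 0.085
```

```bash
python3 go.py 0.493 -0.298 0.12 0; python3 - <<'E'
from h import *
f=grab('wrist');cv2.imwrite('pics/w1.png',f['pixels']);W=cloud(f);print(np.round(f['mount'],3))
for k in ['blue_c','vase_c','post_c']:
    for r in eyes.recognise('wrist',k)[:1]:
        u,v=r['point'];print(k,r['confidence'],u,v,np.round(W[int(v),int(u)],4))
hsv=cv2.cvtColor(f['pixels'],cv2.COLOR_BGR2HSV);h,s=hsv[...,0],hsv[...,1]
m=(h>105)&(h<130)&(s>150)&(W[...,2]>.022)&(W[...,2]<.03)
P=W[m][:,:2].astype(np.float32)*1000;print(len(P),cv2.minEnclosingCircle(P),np.nanmedian(W[m][:,2]))
E
```

```text
phi -0.21 tilt [-1.2e-03 -9.0e-04 -1.0e+00] p [ 0.492  -0.3004  0.1811] t 4.3 w 0.085 F [-0.3  0.3  0.3]
turn z -0.21
shift mm [ 2.4  1.  61.1] now-frame [ 2.5  1.  61.1]
[[-0.    -0.961 -0.276  0.07 ]
 [ 1.    -0.    -0.002  0.   ]
 [ 0.002 -0.276  0.961 -0.142]
 [ 0.     0.     0.     1.   ]]
blue_c 0.89 327.8 217.8 [ 0.4917 -0.2981  0.0261]
vase_c 0.9 298.1 97.4 [ 0.4713 -0.2101  0.0253]
post_c 0.86 482.7 211.1 [ 0.5933 -0.284   0.0718]
3734 ((495.5904541015625, -298.7090148925781), 27.616125106811523) 0.025914493132691674
```

View pics/w1.png

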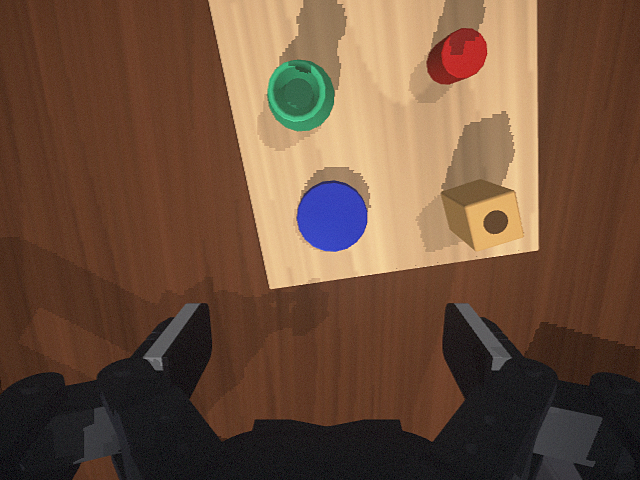

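The wrist view shows blue at (332,216), measured at (494–495.6, −298.7), which agrees with the top view to about 2 mm. Descending.

>>> {"op": "step_arm", "data": {"commands": [[[0,0,0,0.001,0.001,0.025,1],[0,0,0,0,0,0.025,1],[0,0,0,0,0,0.025,1],[0,0,0,0,0,0.025,1],[0,0,0,0,0,0.025,1],[0,0,0,0,0,0.01,1],[0,0,0,0,0,0,1],[0,0,0,0,0,0,1]]]}}

```text
time_s: 5.3
position: [0.4948, -0.2949, 0.0485]
ee_rot: [0.707, 0.708, 0.0, 0.001]
wrist_force: [0.1, -0.8, -0.1]
width: 0.0856
```

```bash
for i in 1 2; do python3 go.py 0.494 -0.2985 0.0115 0;done
```

```text
phi 0.1 tilt [ 1.2e-03 -9.0e-04 -1.0e+00] p [ 0.4948 -0.2949  0.0485] t 5.3 w 0.0856 F [ 0.1 -0.8 -0.1]
turn z 0.1
shift mm [-3.6 -0.8 37. ] now-frame [-3.5 -0.8 37. ]
phi 0.1 tilt [ 1.2e-03 -9.0e-04 -1.0e+00] p [ 0.4948 -0.2949  0.0485] t 5.3 w 0.0856 F [ 0.1 -0.8 -0.1]
turn z 0.1
shift mm [-3.6 -0.8 37. ] now-frame [-3.5 -0.8 37. ]
```

```bash
sed -i "s/^s=bot.get_state();R.*/A=[]\nN=int(sys.argv[5]) if len(sys.argv)>5 else 5\nfor i in range(N):\n    A.append(bot.get_state());eyes.grab_frame('side')\nP=np.array([a['position'] for a in A]);p=P.mean(0);print('std',np.round(P.std(0)*1000,1))\ns=dict(A[-1]);s['ee_rot']=Ro.from_quat([a['ee_rot'] for a in A]).mean().as_quat();s['wrist_force']=np.mean([a['wrist_force'] for a in A],0);s['width']=np.mean([a['width'] for a in A]);R=Ro.from_quat(s['ee_rot']).as_matrix()/" go.py; python3 go.py 0.494 -0.2985 0.0115 0 6
```

```text
std [0.2 0.3 0.2]
phi 0.07 tilt [ 0.0019 -0.0015 -1.    ] p [ 0.495  -0.2955  0.0489] t 5.55 w 0.0855 F [-0.1 -0.4 -0.2]
turn z 0.07
shift mm [-3.  -1.  37.4] now-frame [-2.9 -1.  37.4]
```

>>> {"op": "step_arm", "data": {"commands": [[[0,0,0,-0.003,-0.001,0,1],[0,0,0,0,0,0.012,1],[0,0,0,0,0,0.012,1],[0,0,0,0,0,0.01,1],[0,0,0,0,0,0.0035,1],[0,0,0,0,0,0,1],[0,0,0,0,0,0,1]]]}}

```text
time_s: 6.3
position: [0.493, -0.2981, 0.0097]
ee_rot: [0.707, 0.707, -0.0, -0.0]
wrist_force: [0.6, 0.3, 1.1]
width: 0.0854
```

```bash
python3 go.py 0.494 -0.2985 0.0115 0 4
```

```text
std [0.2 0.1 0.3]
phi 0.05 tilt [ 5.e-04 -4.e-04 -1.e+00] p [ 0.4933 -0.2983  0.0101] t 6.45 w 0.0853 F [-0.  -0.   0.9]
turn z 0.05
shift mm [-0.2  0.7 -1.4] now-frame [-0.2  0.7 -1.4]
```

>>> {"op": "step_arm", "data": {"commands": [[[0,0,0,0,0,-0.0005,0.7],[0,0,0,0,0,0,0.6],[0,0,0,0,0,0,0.5],[0,0,0,0,0,0,0.4],[0,0,0,0,0,0,0.3],[0,0,0,0,0,0,0.3],[0,0,0,0,0,0,0.3],[0,0,0,0,0,0,0.3]]]}}

```text
time_s: 7.3
position: [0.4937, -0.2986, 0.0113]
ee_rot: [0.707, 0.707, 0.0, 0.001]
wrist_force: [0.6, 0.8, 5.7]
width: 0.0531
```

```bash
python3 go.py 0.494 -0.2985 0.01 0 4
```

```text
std [0. 0. 0.]
phi 0.05 tilt [ 0.0013 -0.001  -1.    ] p [ 0.4937 -0.2986  0.0113] t 7.45 w 0.0533 F [-0.4  0.7  5.5]
turn z 0.05
shift mm [0.1 0.3 1.3] now-frame [0.1 0.3 1.3]
```

>>> {"op": "step_arm", "data": {"commands": [[[0,0,0,0,0,-0.005,0.3],[0,0,0,0,0,-0.01,0.3],[0,0,0,0,0,-0.02,0.3],[0,0,0,0,0,-0.02,0.3],[0,0,0,0,0,-0.02,0.3],[0,0,0,0,0,-0.02,0.3],[0,0,0,0,0,0,0.3]]]}}

```text
time_s: 8.2
position: [0.4948, -0.2995, 0.109]
ee_rot: [0.707, 0.707, 0.0, 0.003]
wrist_force: [0.2, -0.8, -0.3]
width: 0.0531
```

```bash
python3 go.py 0.507 0.107 0.12 0.8 3; python3 - <<'E'
from h import *
f=grab('wrist');cv2.imwrite('pics/w2.png',f['pixels']);g=grab('side')['pixels'];cv2.imwrite('pics/s2.png',cv2.resize(g[200:480,200:500],None,fx=2,fy=2))
E
```

```text
std [0.7 0.6 1.4]
phi 0.05 tilt [ 0.0027 -0.0022 -1.    ] p [ 0.4939 -0.2988  0.1072] t 8.3 w 0.0532 F [-0.1 -0.3 -0.4]
turn z -0.75
shift mm [405.6  18.7 -12.8] now-frame [405.8  13.4 -13.7]
```

View pics/w2.png

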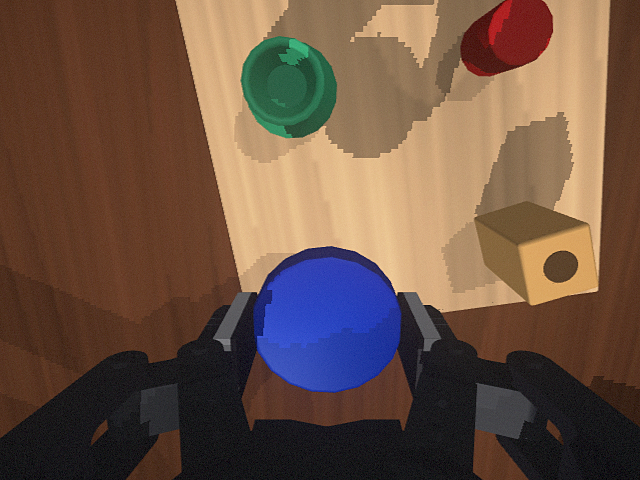

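View pics/s2.png

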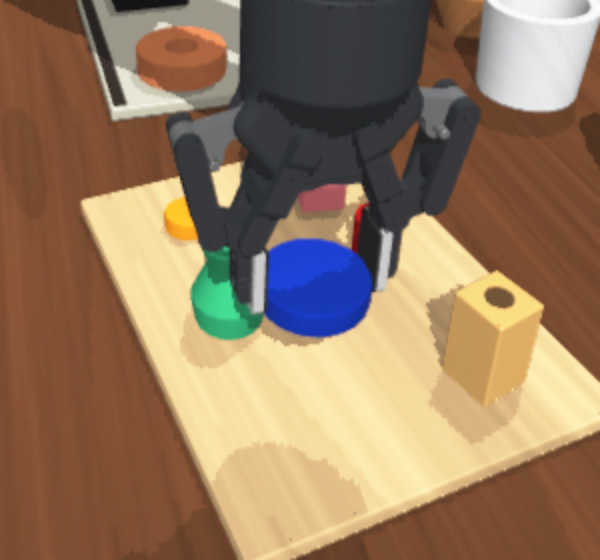

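Blue is held flat, with its centre at (329,320) in the wrist view. I'll check its offset in the hand while moving over.

```bash
cat > disc.py <<'E'
import sys
from h import *
lo,hi,rad=[float(x) for x in sys.argv[1:4]]
f=eyes.grab_frame('wrist');K=f['intrinsics'];d=f['depth'];v,u=np.mgrid[:480,:640]
P=np.stack([(u-K[0,2])/K[0,0]*d,(v-K[1,2])/K[1,1]*d,d],-1);T=P@f['mount'][:3,:3].T+f['mount'][:3,3]
hsv=cv2.cvtColor(f['pixels'],cv2.COLOR_BGR2HSV);h,s,vv=hsv[...,0],hsv[...,1],hsv[...,2]
m=(h>=lo)&(h<=hi)&(s>120)&(vv>60)&(d>0)&(np.abs(T[...,2])<.03)&(np.hypot(T[...,0],T[...,1])<rad)
Q=T[m];zt=np.median(Q[:,2]);Q=Q[np.abs(Q[:,2]-zt)<.004]
A=np.c_[Q[:,:2],np.ones(len(Q))];c=np.linalg.lstsq(A,Q[:,2],rcond=None)[0]
print(len(Q),'top z in tool mm',zt*1000,'slopes deg',np.degrees(c[:2]),'circle',cv2.minEnclosingCircle((Q[:,:2]*1000).astype(np.float32)),'mean',Q.mean(0)*1000)
E
python3 disc.py 105 130 .045
```

```text
16307 top z in tool mm -14.542720255219631 slopes deg [0.36301726 0.12078076] circle ((-0.5325785279273987, 0.1210562214255333), 28.104663848876953) mean [  1.43904794  -0.10619027 -14.53113953]
```

>>> {"op": "step_arm", "data": {"commands": [[[0,0,-0.8,0.03,0,-0.003,0.3],[0,0,0,0.045,0.002,-0.003,0.3],[0,0,0,0.045,0.002,-0.003,0.3],[0,0,0,0.045,0.003,-0.003,0.3],[0,0,0,0.045,0.003,0,0.3],[0,0,0,0.045,0.003,0,0.3],[0,0,0,0.045,0.003,0,0.3],[0,0,0,0.045,0.003,0,0.3]]]}}

```text
time_s: 9.3
position: [0.5066, 0.049, 0.1165]
ee_rot: [0.702, 0.712, -0.0, -0.0]
wrist_force: [0.7, -0.3, -0.5]
width: 0.0537
```

>>> {"op": "step_arm", "data": {"commands": [[[0,0,0,0.035,0,0,0.3],[0,0,0,0.02,0,0,0.3],[0,0,0,0.005,0,0,0.3],[0,0,0,0,0,0,0.3],[0,0,0,0,0,0,0.3]]]}}

```text
time_s: 9.8
position: [0.5062, 0.1064, 0.1168]
ee_rot: [0.702, 0.712, -0.0, -0.0]
wrist_force: [-0.2, 0.0, -0.6]
width: 0.0531
```

```bash
python3 go.py 0.5087 0.1072 0.0385 0.9 4;python3 disc.py 105 130 .045; python3 - <<'E'
from h import *
f=grab('wrist');cv2.imwrite('pics/w3.png',f['pixels']);
E
```

```text
std [0.1 0.1 0.1]
phi 0.78 tilt [-5.e-04 -4.e-04 -1.e+00] p [0.5064 0.1062 0.117 ] t 9.95 w 0.0533 F [-0.5 -0.  -0.9]
turn z -0.12
shift mm [ 1.   2.4 78.5] now-frame [ 1.   2.4 78.5]
16365 top z in tool mm -14.5608049351843 slopes deg [0.42033401 0.13885735] circle ((-0.6394935846328735, 0.010059698484838009), 28.238353729248047) mean [  1.44802254  -0.1073758  -14.55000869]
```

View pics/w3.png

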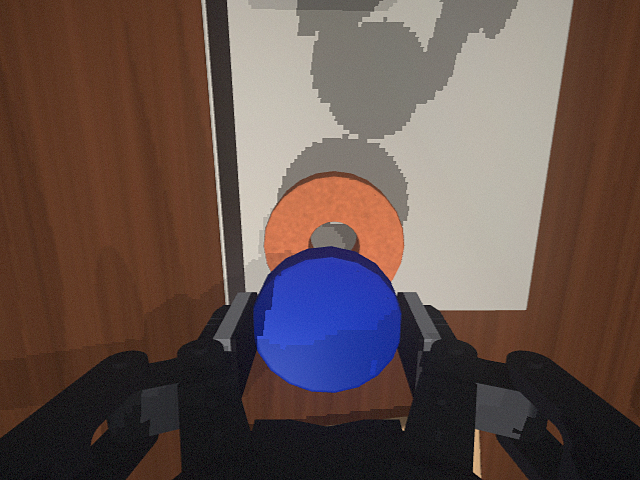

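The mould is ahead at (335,240), with the disc centred in the jaws. I'll measure the mould in the same camera for a relative fit.

```bash
python3 - <<'E'
from h import *
from scipy.optimize import least_squares
f=grab('wrist');K=f['intrinsics'];d=f['depth'];v,u=np.mgrid[:480,:640]
P=np.stack([(u-K[0,2])/K[0,0]*d,(v-K[1,2])/K[1,1]*d,d],-1);T=P@f['mount'][:3,:3].T+f['mount'][:3,3]
W=cloud(f);hsv=cv2.cvtColor(f['pixels'],cv2.COLOR_BGR2HSV);h,s=hsv[...,0],hsv[...,1]
m=(W[...,2]>.034)&(W[...,2]<.043)&((h<15)|(h>170))&(s>90)
print('z',np.median(W[m][:,2]))
c=max(cv2.findContours(m.astype(np.uint8),cv2.RETR_EXTERNAL,cv2.CHAIN_APPROX_NONE)[0],key=cv2.contourArea)[:,0]
print(c[:,1].max())
c=c[c[:,1]<255]
# rays to plane z_tool
zt=np.median(T[m][:,2]);M=f['mount']
r=np.stack([(c[:,0]-K[0,2])/K[0,0],(c[:,1]-K[1,2])/K[1,1],np.ones(len(c))],1)@M[:3,:3].T
Q=M[:3,3]+r*((zt-M[2,3])/r[:,2])[:,None];Q=Q[:,:2]*1000
s=least_squares(lambda p:np.hypot(Q[:,0]-p[0],Q[:,1]-p[1])-p[2],[0,0,42],loss='soft_l1').x;print('outer circle tool',s,len(Q))
s=least_squares(lambda p:np.hypot(Q[:,0]-p[0],Q[:,1]-p[1])-42,[0,0],loss='soft_l1').x;print('fixed r',s)
E
```

```text
z 0.03786641350215203
280
outer circle tool [ 4.03908511  3.95428237 39.3977811 ] 318
fixed r [0.62066193 3.91403548]
```

>>> {"op": "step_arm", "data": {"commands": [[[0,0,-0.1,0.001,0.0033,0.02,0.3],[0,0,0,0,0,0.02,0.3],[0,0,0,0,0,0.015,0.3],[0,0,0,0,0,0.01,0.3],[0,0,0,0,0,0.007,0.3],[0,0,0,0,0,0.003,0.3],[0,0,0,0,0,0,0.3]]]}}

```text
time_s: 10.85
position: [0.5097, 0.1082, 0.0423]
ee_rot: [0.701, 0.713, -0.0, -0.0]
wrist_force: [0.3, -0.4, -1.2]
width: 0.0531
```

```bash
python3 go.py 0.5097 0.1072 0.0378 0.9 4
```

```text
std [0.2 0.  0.3]
phi 0.95 tilt [ 7.e-04  0.e+00 -1.e+00] p [0.5101 0.1083 0.0427] t 11.0 w 0.0533 F [ 0.2 -0.6 -0.8]
turn z 0.05
shift mm [-1.1 -0.4  4.9] now-frame [-1.1 -0.4  4.9]
```

>>> {"op": "step_arm", "data": {"commands": [[[0,0,0,-0.0005,-0.0005,0.001,0.3],[0,0,0,0,0,0.001,0.3],[0,0,0,0,0,0.001,0.3],[0,0,0,0,0,0.001,0.3],[0,0,0,0,0,0,0.3],[0,0,0,0,0,0,0.3]]]}}

```text
time_s: 11.65
position: [0.5092, 0.1078, 0.0382]
ee_rot: [0.701, 0.713, -0.0, -0.0]
wrist_force: [0.5, 0.4, -0.1]
width: 0.0535
```

```bash
python3 go.py 0.5097 0.1072 0.0378 0.9 4
```

```text
std [0. 0. 0.]
phi 0.95 tilt [-1.e-04  0.e+00 -1.e+00] p [0.5092 0.1077 0.0383] t 11.8 w 0.0531 F [ 0.6 -0.1 -0.3]
turn z 0.05
shift mm [-0.5  0.5  0.5] now-frame [-0.5  0.5  0.5]
```

>>> {"op": "step_arm", "data": {"commands": [[[0,0,0,0,0,0.0006,0.3],[0,0,0,0,0,0,0.3],[0,0,0,0,0,0,0.3]]]}}

```text
time_s: 12.15
position: [0.5092, 0.1077, 0.0377]
ee_rot: [0.701, 0.713, -0.0, 0.0]
wrist_force: [0.2, -0.3, -0.2]
width: 0.0533
```

```bash
python3 go.py 0.5097 0.1072 0.0378 0.9 4
```

```text
std [0. 0. 0.]
phi 0.95 tilt [-0. -0. -1.] p [0.5092 0.1077 0.0377] t 12.3 w 0.0533 F [ 0.3 -0.3 -0.8]
turn z 0.05
shift mm [-0.5  0.5 -0.1] now-frame [-0.5  0.5 -0.1]
```

>>> {"op": "step_arm", "data": {"commands": [[[0,0,0,0,0,0.0005,0.3],[0,0,0,0,0,0,0.3],[0,0,0,0,0,0,0.3]]]}}

```text
time_s: 12.65
position: [0.5093, 0.1077, 0.0373]
ee_rot: [0.701, 0.713, 0.0, 0.0]
wrist_force: [-1.0, -0.5, 0.3]
width: 0.0532
```

```bash
python3 go.py 0.5097 0.1072 0.0378 0.9 4
```

```text
std [0. 0. 0.]
phi 0.95 tilt [ 2.e-04 -0.e+00 -1.e+00] p [0.5093 0.1077 0.0373] t 12.8 w 0.0532 F [-0.4 -0.3  0.2]
turn z 0.05
shift mm [-0.5  0.4 -0.5] now-frame [-0.5  0.4 -0.5]
```

>>> {"op": "step_arm", "data": {"commands": [[[0,0,0,0,0,0.0004,0.3],[0,0,0,0,0,0,0.3],[0,0,0,0,0,0,0.3]]]}}

```text
time_s: 13.15
position: [0.5093, 0.1077, 0.0373]
ee_rot: [0.701, 0.713, 0.0, 0.0]
wrist_force: [-2.9, -1.2, 4.8]
width: 0.0528
```

```bash
python3 go.py 0.5097 0.1072 0.0378 0.9 4
```

```text
std [0. 0. 0.]
phi 0.95 tilt [ 1.e-04 -0.e+00 -1.e+00] p [0.5093 0.1077 0.0372] t 13.3 w 0.0531 F [-2.8 -0.7  5.4]
turn z 0.05
shift mm [-0.5  0.4 -0.6] now-frame [-0.5  0.4 -0.6]
```

Contact at about 5 N. Releasing slowly and lifting.

>>> {"op": "step_arm", "data": {"commands": [[[0,0,0,0,0,0,0.65],[0,0,0,0,0,0,0.7],[0,0,0,0,0,0,0.8],[0,0,0,0,0,0,0.9],[0,0,0,0,0,-0.01,0.9],[0,0,0,0,0,-0.02,0.9],[0,0,0,0,0,-0.025,0.9],[0,0,0,0,0,-0.025,0.9]]]}}

```text
time_s: 14.15
position: [0.5091, 0.1077, 0.1181]
ee_rot: [0.701, 0.713, -0.0, -0.0]
wrist_force: [-0.1, 0.7, -0.1]
width: 0.0764
```

>>> {"op": "step_arm", "data": {"commands": [[[0,0,0,-0.045,-0.006,0,0.9],[0,0,0,-0.045,-0.006,0,0.9],[0,0,0,-0.045,-0.006,0,0.9],[0,0,0,-0.045,-0.006,0,0.9],[0,0,0,-0.04,-0.006,0,0.9],[0,0,0,0,-0.006,0,0.9],[0,0,0,0,0,0,0.9]]]}}

```text
time_s: 14.85
position: [0.4763, -0.1134, 0.1172]
ee_rot: [0.702, 0.712, 0.0, -0.0]
wrist_force: [0.3, 0.4, 1.4]
width: 0.0772
```

```bash
python3 go.py 0.4665 -0.119 0.0175 0.9 4; cat > chk.py <<'E'
from h import *
import sys
sys.argv
f=grab('top');n=sys.argv[1];cv2.imwrite(f'pics/top{n}.png',f['pixels']);np.savez('top0.npz',W=cloud(f),pix=f['pixels'],c2w=f['c2w'],K=f['intrinsics'])
E
python3 chk.py 1; cat > m2.py <<'E'
src=open('m.py').read().split("rep('blue'")[0];exec(src)
rep('blue',win(258,265,35)&(h>105)&(h<130)&(s>150),.052)
rep('round',win(258,265,35)&(Z>0.034)&(Z<.0455)|win(258,265,35)&(h>105)&(h<130)&(s>150),.038)
E
python3 m2.py
```

```text
std [0.3 0.6 0.1]
phi 0.91 tilt [ 2.e-04  4.e-04 -1.e+00] p [ 0.4767 -0.1124  0.1171] t 15.0 w 0.077 F [0.1 0.  0.4]
turn z 0.01
shift mm [ -6.4 -10.3  99.6] now-frame [ -6.5 -10.3  99.6]
blue z 0.0525 ell [506.7 105.9  53.1  54.3] rect [507.1 105.7] [54.2 53.1] 44.6
round z 0.041 ell [508.7 107.4  81.8  82.5] rect [509.  107.1] [82.9 82.4] 88.7
```

View pics/top1.png

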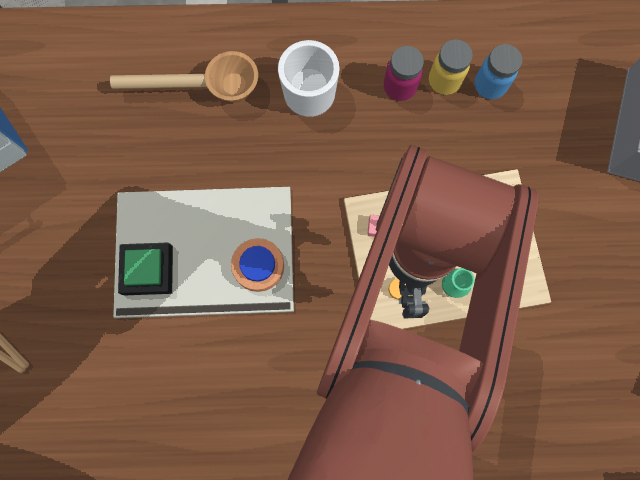

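Blue sits on the mould at (257,264), apparently about 2 mm off centre. I'll check whether that bias is just the disc's visible side.

```bash
cat >> m2.py <<'E'
for t in (.048,.049,.050): rep('blueZ%g'%t,win(258,265,35)&(h>105)&(h<130)&(s>150)&(Z>t)&(Z<.056),.052)
rep('ring',win(258,265,35)&(Z>0.036),.038)
import scipy.ndimage as nd
# ring widths along 4 directions from rows/cols
for nm,c in (('blue',(506.9,105.8)),):
    pass
m=win(258,265,35)&(h>105)&(h<130)&(s>150)
ys,xs=np.nonzero(m);print('blue px',xs.min(),xs.max(),ys.min(),ys.max())
m=win(258,265,35)&(((h<15)|(h>170))&(s>110)&(Z>.03)|m)
ys,xs=np.nonzero(m);print('mould px',xs.min(),xs.max(),ys.min(),ys.max())
E
python3 m2.py
python3 - <<'E'
import cv2
p=cv2.imread('pics/top1.png');cv2.imwrite('pics/z1.png',cv2.resize(p[230:300,220:300],None,fx=8,fy=8,interpolation=cv2.INTER_NEAREST))
E
```

```text
blue z 0.0525 ell [506.7 105.9  53.1  54.3] rect [507.1 105.7] [54.2 53.1] 44.6
round z 0.041 ell [508.7 107.4  81.8  82.5] rect [509.  107.1] [82.9 82.4] 88.7
blueZ0.048 z 0.0525 ell [506.8 105.8  52.5  53.3] rect [507.1 105.6] [54.3 53.1] 44.1
blueZ0.049 z 0.0526 ell [506.9 105.8  52.3  53.2] rect [507.1 105.6] [54.3 53.1] 44.1
blueZ0.05 z 0.0525 ell [506.7 105.8  51.2  52.8] rect [506.6 106.3] [53.1 53.8] 17.7
ring z 0.0419 ell [508.8 107.3  80.7  81.5] rect [508.7 107.2] [82.8 82.2] 62.3
blue px 240 274 246 280
mould px 231 283 239 290
```

View pics/z1.png

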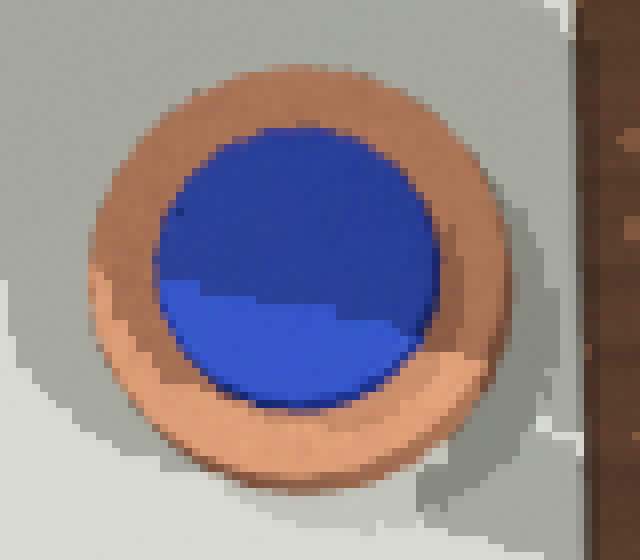

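```bash
python3 - <<'E'
from h import *
f=grab('wrist');cv2.imwrite('pics/w4.png',f['pixels']);W=cloud(f)
hsv=cv2.cvtColor(f['pixels'],cv2.COLOR_BGR2HSV);h,s,v=hsv[...,0],hsv[...,1],hsv[...,2]
m=(h>8)&(h<25)&(s>140)&(v>80)&(W[...,2]>.021)&(W[...,2]<.03)
P=W[m][:,:2].astype(np.float32)*1000;print(len(P),cv2.minEnclosingCircle(P),P.mean(0),np.nanmedian(W[m][:,2]))
E
```

```text
2148 ((467.6545104980469, -118.338134765625), 17.109230041503906) [ 467.66122 -117.23651] 0.025823698463419906
```

View pics/w4.png

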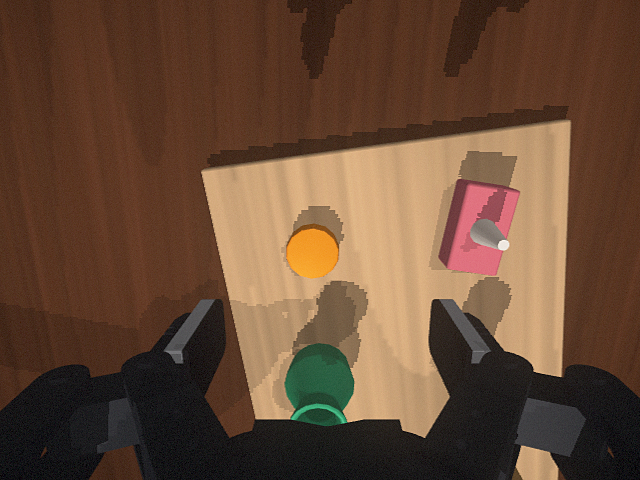

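The wrist view shows amber at (313,252), measured at (467.7, −118.3), radius 17.1, which agrees with the top view.

>>> {"op": "step_arm", "data": {"commands": [[[0,0,0,-0.006,-0.0095,0.01,0.7],[0,0,0,0,0,0.03,0.7],[0,0,0,0,0,0.025,0.7],[0,0,0,0,0,0.015,0.7],[0,0,0,0,0,0,0.7],[0,0,0,0,0,0,0.7]]]}}

```text
time_s: 15.75
position: [0.4669, -0.1189, 0.0365]
ee_rot: [0.701, 0.713, -0.0, -0.001]
wrist_force: [-0.1, -0.7, 0.8]
width: 0.0598
```

```bash
python3 go.py 0.4672 -0.1183 0.0165 0.9 4
```

```text
std [0.5 0.2 0.5]
phi 0.96 tilt [ 7.e-04 -4.e-04 -1.e+00] p [ 0.4677 -0.1192  0.0373] t 15.9 w 0.0596 F [-0.  -0.   0.3]
turn z 0.06
shift mm [ 0.9 -0.5 20.8] now-frame [ 0.9 -0.5 20.8]
```

>>> {"op": "step_arm", "data": {"commands": [[[0,0,0,0.0009,0,0.008,0.7],[0,0,0,0,0,0.008,0.7],[0,0,0,0,0,0.005,0.7],[0,0,0,0,0,0,0.7],[0,0,0,0,0,0,0.7]]]}}

```text
time_s: 16.45
position: [0.4672, -0.118, 0.0154]
ee_rot: [0.701, 0.713, -0.0, -0.0]
wrist_force: [0.4, -0.4, 0.8]
width: 0.06
```

```bash
python3 go.py 0.4672 -0.1183 0.0165 0.9 3
```

```text
std [0.2 0.1 0.2]
phi 0.94 tilt [-3.e-04  1.e-04 -1.e+00] p [ 0.4674 -0.1181  0.0157] t 16.55 w 0.06 F [0.4 0.2 0.6]
turn z 0.04
shift mm [-0.2 -0.2 -0.8] now-frame [-0.2 -0.2 -0.8]
```

>>> {"op": "step_arm", "data": {"commands": [[[0,0,0,0,0,-0.0008,0.5],[0,0,0,0,0,0,0.4],[0,0,0,0,0,0,0.3],[0,0,0,0,0,0,0.2],[0,0,0,0,0,0,0.1],[0,0,0,0,0,0,0.1],[0,0,0,0,0,0,0.1]]]}}

```text
time_s: 17.3
position: [0.4677, -0.1182, 0.0173]
ee_rot: [0.701, 0.713, 0.0, 0.0]
wrist_force: [-2.5, -0.0, 5.2]
width: 0.0309
```

```bash
python3 go.py 0.4672 -0.1183 0.0165 0.9 3; python3 disc.py 8 25 .03
```

```text
std [0. 0. 0.]
phi 0.95 tilt [ 5.e-04 -3.e-04 -1.e+00] p [ 0.4677 -0.1182  0.0173] t 17.4 w 0.0308 F [-2.1  0.7  5.3]
turn z 0.05
shift mm [-0.  -0.5  0.8] now-frame [-0.  -0.5  0.8]
5593 top z in tool mm -8.402170604498993 slopes deg [1.27691492 0.05689315] circle ((1.5499627590179443, 0.35027027130126953), 18.377239227294922) mean [ 1.40799733 -0.11541635 -8.38704919]
```

>>> {"op": "step_arm", "data": {"commands": [[[0,0,0,0,0,-0.005,0.1],[0,0,0,0,0,-0.015,0.1],[0,0,0,0,0,-0.03,0.1],[0,0,0,0,0,-0.035,0.1],[0,0,0,0.02,0.004,-0.02,0.1],[0,0,0,0.04,0.01,0,0.1],[0,0,0,0.045,0.01,0,0.1],[0,0,0,0.045,0.01,0,0.1]]]}}

```text
time_s: 18.3
position: [0.4994, 0.0337, 0.1225]
ee_rot: [0.702, 0.712, 0.0, 0.001]
wrist_force: [1.5, 0.3, 0.3]
width: 0.0307
```

>>> {"op": "step_arm", "data": {"commands": [[[0,0,0,0.018,0.005,0,0.1],[0,0,0,0,0,0,0.1],[0,0,0,0,0,0,0.1]]]}}

```text
time_s: 18.6
position: [0.5035, 0.0505, 0.1216]
ee_rot: [0.701, 0.713, -0.0, 0.0]
wrist_force: [-0.2, 0.3, 0.3]
width: 0.0302
```

```bash
python3 go.py 0.5093 0.1073 0.062 0.9 4; cat > rel.py <<'E'
from h import *
from scipy.optimize import least_squares
f=grab('wrist');cv2.imwrite('pics/w5.png',f['pixels']);K=f['intrinsics'];d=f['depth'];W=cloud(f);C=f['c2w']
hsv=cv2.cvtColor(f['pixels'],cv2.COLOR_BGR2HSV);h,s=hsv[...,0],hsv[...,1]
def fit(m,z,r):
    c=max(cv2.findContours(m.astype(np.uint8),cv2.RETR_EXTERNAL,cv2.CHAIN_APPROX_NONE)[0],key=cv2.contourArea)[:,0]
    q=np.stack([(c[:,0]-K[0,2])/K[0,0],(c[:,1]-K[1,2])/K[1,1],np.ones(len(c))],1)@C[:3,:3].T
    Q=1000*(C[:3,3]+q*((z-C[2,3])/q[:,2])[:,None])[:,:2]
    a=least_squares(lambda p:np.hypot(Q[:,0]-p[0],Q[:,1]-p[1])-p[2],[*Q.mean(0),r],loss='soft_l1').x;return np.round(a,1),np.round(np.nanmedian(W[m][:,2]),4)
b=(h>105)&(h<130)&(s>150)&(W[...,2]>.048)&(W[...,2]<.057)
print('blue',fit(b,.052,28))
print('mould',fit((((h<15)|(h>170))&(s>90)&(W[...,2]>.035)&(W[...,2]<.043))|b,.038,42))
E
python3 rel.py;python3 disc.py 8 25 .03
```

```text
std [0.  0.4 0. ]
phi 0.93 tilt [-3.e-04 -4.e-04 -1.e+00] p [0.5034 0.0498 0.1216] t 18.75 w 0.0306 F [-0.3 -0.2  0.1]
turn z 0.03
shift mm [57.4  6.8 59.6] now-frame [57.4  6.8 59.6]
blue (array([509.1, 107.1,  27. ]), np.float64(0.0519))
mould (array([510.3, 108.1,  41.1]), np.float64(0.0394))
5621 top z in tool mm -8.380390724388606 slopes deg [ 1.23613407 -0.03394183] circle ((7.145221710205078, -0.7228946685791016), 27.297452926635742) mean [ 1.36558324 -0.07711296 -8.35002772]
```

View pics/w5.png

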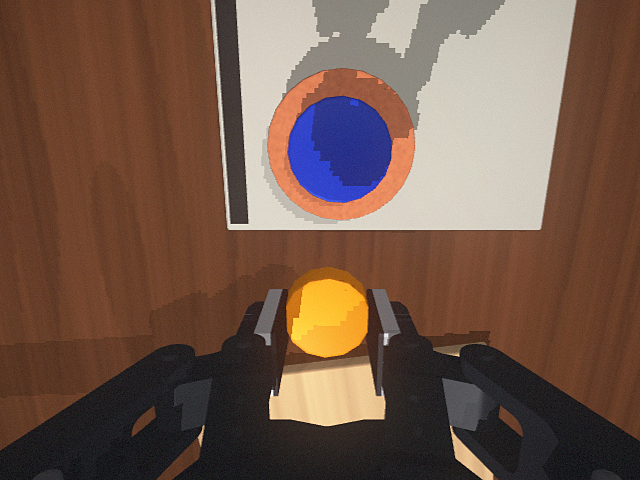

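Blue is about 1.5 mm from the mould centre, which is good. Placing amber at (509.3, 107.3).

>>> {"op": "step_arm", "data": {"commands": [[[0,0,0,0.02,0.003,0,0.1],[0,0,0,0.025,0.0035,0,0.1],[0,0,0,0.0125,0,0.01,0.1],[0,0,0,0,0,0.02,0.1],[0,0,0,0,0,0.015,0.1],[0,0,0,0,0,0.01,0.1],[0,0,0,0,0,0,0.1],[0,0,0,0,0,0,0.1]]]}}

```text
time_s: 19.7
position: [0.5092, 0.1078, 0.0665]
ee_rot: [0.701, 0.713, -0.0, -0.0]
wrist_force: [0.3, -0.2, -0.1]
width: 0.0308
```

```bash
python3 go.py 0.5093 0.1073 0.0578 0.9 4
```

```text
std [0.3 0.1 0.4]
phi 0.92 tilt [ 8.e-04  0.e+00 -1.e+00] p [0.5097 0.1079 0.0671] t 19.85 w 0.0308 F [0.3 0.1 0.1]
turn z 0.02
shift mm [-0.6 -0.4  9.3] now-frame [-0.6 -0.4  9.3]
```

>>> {"op": "step_arm", "data": {"commands": [[[0,0,0,-0.0006,-0.0002,0.003,0.1],[0,0,0,0,0,0.002,0.1],[0,0,0,0,0,0.001,0.1],[0,0,0,0,0,0.001,0.1],[0,0,0,0,0,0.0005,0.1],[0,0,0,0,0,0,0.1],[0,0,0,0,0,0,0.1]]]}}

```text
time_s: 20.6
position: [0.509, 0.1075, 0.0591]
ee_rot: [0.701, 0.713, -0.0, 0.0]
wrist_force: [0.0, 1.1, 0.7]
width: 0.0306
```

```bash
python3 go.py 0.5093 0.1073 0.0578 0.9 3
```

```text
std [0. 0. 0.]
phi 0.95 tilt [ 1.e-04 -0.e+00 -1.e+00] p [0.509  0.1075 0.0591] t 20.7 w 0.0307 F [-0.3  0.7  0.3]
turn z 0.05
shift mm [-0.2  0.2  1.3] now-frame [-0.2  0.2  1.3]
```

>>> {"op": "step_arm", "data": {"commands": [[[0,0,0,0,0,0.0005,0.1],[0,0,0,0,0,0.0004,0.1],[0,0,0,0,0,0.0004,0.1],[0,0,0,0,0,0,0.1],[0,0,0,0,0,0,0.1]]]}}

```text
time_s: 21.25
position: [0.509, 0.1075, 0.0578]
ee_rot: [0.701, 0.713, -0.0, -0.0]
wrist_force: [0.3, 0.5, -0.7]
width: 0.0307
```

```bash
python3 go.py 0.5093 0.1073 0.0578 0.9 3
```

```text
std [0. 0. 0.]
phi 0.95 tilt [ 0. -0. -1.] p [0.509  0.1075 0.0578] t 21.35 w 0.0306 F [ 0.5 -0.1 -0.5]
turn z 0.05
shift mm [-0.2  0.3 -0. ] now-frame [-0.2  0.3 -0. ]
```

>>> {"op": "step_arm", "data": {"commands": [[[0,0,0,0,0,0.0005,0.1],[0,0,0,0,0,0,0.1],[0,0,0,0,0,0,0.1]]]}}

```text
time_s: 21.7
position: [0.5091, 0.1075, 0.0574]
ee_rot: [0.701, 0.713, 0.0, 0.0]
wrist_force: [-0.4, -0.8, 1.2]
width: 0.0308
```

```bash
python3 go.py 0.5093 0.1073 0.0578 0.9 3
```

```text
std [0. 0. 0.]
phi 0.95 tilt [ 2.e-04  0.e+00 -1.e+00] p [0.5091 0.1075 0.0574] t 21.8 w 0.031 F [-0.5 -0.4  1.1]
turn z 0.05
shift mm [-0.2  0.2 -0.4] now-frame [-0.2  0.2 -0.4]
```

>>> {"op": "step_arm", "data": {"commands": [[[0,0,0,0,0,0.0002,0.1],[0,0,0,0,0,0,0.1],[0,0,0,0,0,0,0.4],[0,0,0,0,0,0,0.45],[0,0,0,0,0,0,0.55],[0,0,0,0,0,0,0.65],[0,0,0,0,0,0,0.7],[0,0,0,0,0,-0.01,0.7]]]}}

```text
time_s: 22.65
position: [0.5077, 0.1074, 0.066]
ee_rot: [0.701, 0.713, -0.001, -0.001]
wrist_force: [-0.2, 0.2, -0.6]
width: 0.0599
```

>>> {"op": "step_arm", "data": {"commands": [[[0,0,0,0,0,-0.03,0.7],[0,0,0,0,0,-0.035,0.7],[0,0,8.3,0,0,0,0.8],[0,0,-8.3,-0.045,0,0,0.8],[0,0,0,-0.045,0.01,0,0.8],[0,0,0,-0.045,0.01,0,0.8],[0,0,0,-0.045,0.01,0,0.8],[0,0,0,-0.045,0.01,0,0.8]]]}}

```text
time_s: 23.45
position: [0.5457, -0.1162, 0.1332]
ee_rot: [0.704, 0.71, 0.0, 0.001]
wrist_force: [0.8, 0.3, 0.1]
width: 0.0681
```

>>> {"op": "step_arm", "data": {"commands": [[[0,0,0,-0.04,0.01,0,0.8],[0,0,0,-0.04,0.01,0,0.8],[0,0,-8.3,0,0,0,0.8],[0,0,-8.2,0,0,0,0.8],[0,0,0,0,0,0,0.8]]]}}

```text
time_s: 23.95
position: [0.5659, -0.1947, 0.1327]
ee_rot: [0.595, 0.804, 0.0, 0.0]
wrist_force: [0.3, -0.1, -0.2]
width: 0.0683
```

```bash
python3 go.py 0.601 -0.290 0.15 17.5 4; python3 - <<'E'
from h import *
f=grab('wrist');cv2.imwrite('pics/w6.png',f['pixels'])
f=grab('side');cv2.imwrite('pics/s6.png',f['pixels'])
E
```

```text
std [0.  0.3 0.1]
phi 16.85 tilt [ 3.e-04 -1.e-04 -1.e+00] p [ 0.566  -0.1943  0.1326] t 24.1 w 0.0683 F [-0.3  0.3 -0.5]
turn z -0.65
shift mm [-101.8    4.6  -17.4] now-frame [-101.7    5.8  -17.4]
```

View pics/w6.png

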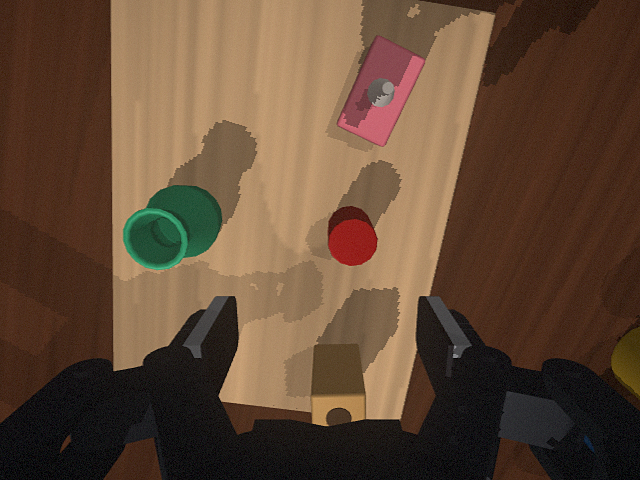

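View pics/s6.png

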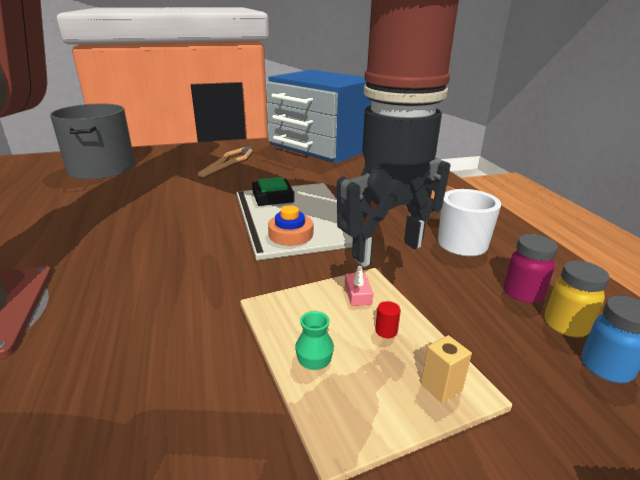

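The stack looks right in the side view, with amber at (290,212) on blue. The post's sides line up with the jaws. Moving over it.

>>> {"op": "step_arm", "data": {"commands": [[[0,0,-0.6,-0.03,0.002,0,0.9],[0,0,0,-0.035,0.002,0,0.9],[0,0,0,-0.025,0.0006,0,0.9],[0,0,0,-0.012,0,0,0.9],[0,0,0,0,0,0,0.9],[0,0,0,0,0,0,0.9]]]}}

```text
time_s: 24.85
position: [0.6004, -0.2892, 0.1317]
ee_rot: [0.591, 0.807, 0.0, -0.001]
wrist_force: [0.4, -0.4, -0.5]
width: 0.0766
```

```bash
python3 go.py 0.6005 -0.290 0.03 17.5 4; python3 - <<'E'
from h import *
f=grab('wrist');cv2.imwrite('pics/w7.png',f['pixels']);W=cloud(f)
m=(W[...,2]>.067)&(W[...,2]<.078)&(np.hypot(W[...,0]-.6,W[...,1]+.29)<.04)
P=W[m][:,:2].astype(np.float32)*1000;print(len(P),cv2.minAreaRect(P),np.median(W[m][:,2]))
E
```

```text
std [0.1 0.2 0.1]
phi 17.62 tilt [-7.e-04  8.e-04 -1.e+00] p [ 0.6005 -0.2889  0.1319] t 25.0 w 0.0767 F [-0.1 -0.3 -0.1]
turn z 0.12
shift mm [ -1.1  -0.3 101.9] now-frame [ -1.2  -0.3 101.9]
3627 ((602.5191650390625, -291.01080322265625), (34.185916900634766, 34.28392028808594), 18.55087661743164) 0.07184856149276111
```

View pics/w7.png

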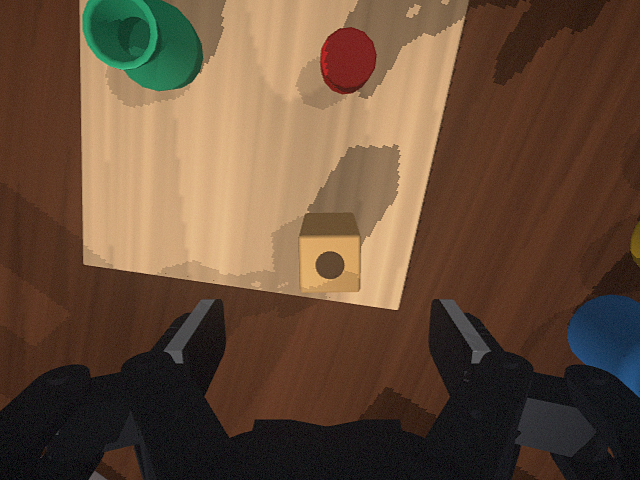

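The wrist view shows the post top at (330,263), measured at (602.5, −291.0), yaw 18.5°. Correcting and descending.

```bash
python3 go.py 0.602 -0.2908 0.027 18.2 2
```

```text
std [0.  0.1 0. ]
phi 17.64 tilt [-0.e+00  2.e-04 -1.e+00] p [ 0.6008 -0.2892  0.1322] t 25.15 w 0.0767 F [-0.4  0.2  0.4]
turn z -0.56
shift mm [ -1.9   0.7 105.2] now-frame [ -1.9   0.7 105.2]
```

>>> {"op": "step_arm", "data": {"commands": [[[0,0,-0.6,-0.0022,0.001,0.02,0.9],[0,0,0,0,0,0.025,0.9],[0,0,0,0,0,0.025,0.9],[0,0,0,0,0,0.02,0.9],[0,0,0,0,0,0.01,0.9],[0,0,0,0,0,0.004,0.9],[0,0,0,0,0,0,0.9],[0,0,0,0,0,0,0.9]]]}}

```text
time_s: 26.0
position: [0.6033, -0.2924, 0.0295]
ee_rot: [0.586, 0.81, 0.0, 0.001]
wrist_force: [0.1, 0.8, 0.7]
width: 0.0767
```

```bash
python3 go.py 0.602 -0.2908 0.027 18.2 3
```

```text
std [0.  0.  0.1]
phi 18.19 tilt [ 0.002  -0.0013 -1.    ] p [ 0.6034 -0.2925  0.0296] t 26.1 w 0.0769 F [0.5 0.6 0.2]
turn z -0.01
shift mm [ 2.  -0.8  2.6] now-frame [ 2.  -0.8  2.6]
```

>>> {"op": "step_arm", "data": {"commands": [[[0,0,0,0.0015,-0.0008,0.0015,0.9],[0,0,0,0,0,0,0.7],[0,0,0,0,0,0,0.5],[0,0,0,0,0,0,0.4],[0,0,0,0,0,0,0.3],[0,0,0,0,0,0,0.2],[0,0,0,0,0,0,0.1],[0,0,0,0,0,0,0.1]]]}}

```text
time_s: 26.95
position: [0.6014, -0.2909, 0.0268]
ee_rot: [0.586, 0.81, 0.0, 0.0]
wrist_force: [-0.2, 0.6, 1.5]
width: 0.0334
```

>>> {"op": "step_arm", "data": {"commands": [[[0,0,0,0,0,0,0.1],[0,0,0,0,0,0,0.1]]]}}

```text
time_s: 27.15
position: [0.6014, -0.2909, 0.0268]
ee_rot: [0.586, 0.81, 0.0, 0.0]
wrist_force: [0.7, 0.2, 2.2]
width: 0.0338
```

```bash
python3 go.py 0.602 -0.2908 0.027 18.2 3
```

```text
std [0. 0. 0.]
phi 18.19 tilt [ 4.e-04 -3.e-04 -1.e+00] p [ 0.6014 -0.2909  0.0268] t 27.25 w 0.0335 F [0.7 0.6 1.9]
turn z -0.01
shift mm [-0.1  0.6 -0.2] now-frame [-0.1  0.6 -0.2]
```

>>> {"op": "step_arm", "data": {"commands": [[[0,0,0,0,0,-0.005,0.1],[0,0,0,0,0,-0.015,0.1],[0,0,0,0,0,-0.03,0.1],[0,0,0,0,0,-0.03,0.1],[0,0,0,0,0,-0.025,0.1],[0,0,5.8,0,0,0,0.1],[0,0,5.8,0,0,0,0.1],[0,0,5.7,0,0,0,0.1]]]}}

```text
time_s: 28.1
position: [0.6012, -0.2908, 0.133]
ee_rot: [0.703, 0.711, 0.0, 0.0]
wrist_force: [-0.6, -0.5, -1.5]
width: 0.0334
```

>>> {"op": "step_arm", "data": {"commands": [[[0,0,0,0.03,-0.005,0,0.1],[0,0,0,0.045,-0.009,0,0.1],[0,0,0,0.045,-0.009,0,0.1],[0,0,0,0.045,-0.009,0,0.1],[0,0,0,0.045,-0.009,0,0.1],[0,0,0,0.045,-0.009,0,0.1],[0,0,0,0.045,-0.009,0,0.1],[0,0,0,0.045,-0.009,0,0.1]]]}}

```text
time_s: 28.9
position: [0.5272, 0.0548, 0.1326]
ee_rot: [0.702, 0.713, 0.0, 0.0]
wrist_force: [1.3, 0.0, -1.6]
width: 0.0332
```

>>> {"op": "step_arm", "data": {"commands": [[[0,0,0,0.045,-0.009,0,0.1],[0,0,0,0.035,-0.007,0,0.1],[0,0,0,0.02,0,0,0.1],[0,0,0,0,0,0,0.1],[0,0,0,0,0,0,0.1]]]}}

```text
time_s: 29.4
position: [0.5103, 0.153, 0.1322]
ee_rot: [0.701, 0.713, 0.0, 0.0]
wrist_force: [0.7, -0.4, -1.5]
width: 0.0332
```

```bash
python3 go.py 0.508 0.1973 0.027 0.9 4;  python3 - <<'E'
from h import *
f=grab('wrist');cv2.imwrite('pics/w8.png',f['pixels'])
f=grab('side');cv2.imwrite('pics/s8.png',f['pixels'])
E
```

```text
std [0.1 0.4 0.2]
phi 0.88 tilt [ 3.e-04 -4.e-04 -1.e+00] p [0.5104 0.1523 0.132 ] t 29.55 w 0.0334 F [ 0.1  0.  -1.5]
turn z -0.02
shift mm [ 45.   -1.7 105. ] now-frame [ 45.1  -1.7 105. ]
```

View pics/w8.png

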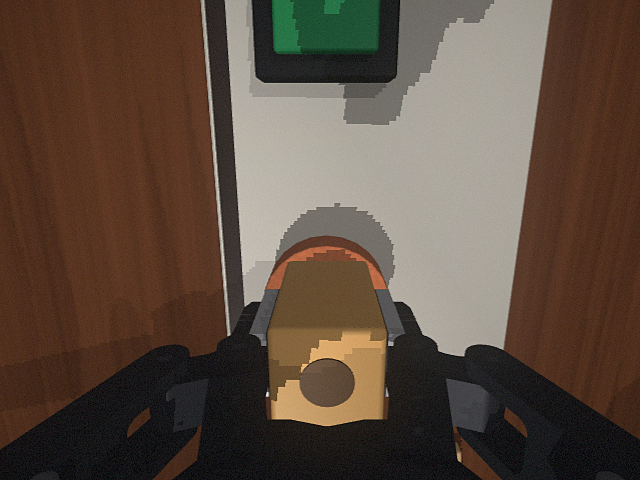

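View pics/s8.png

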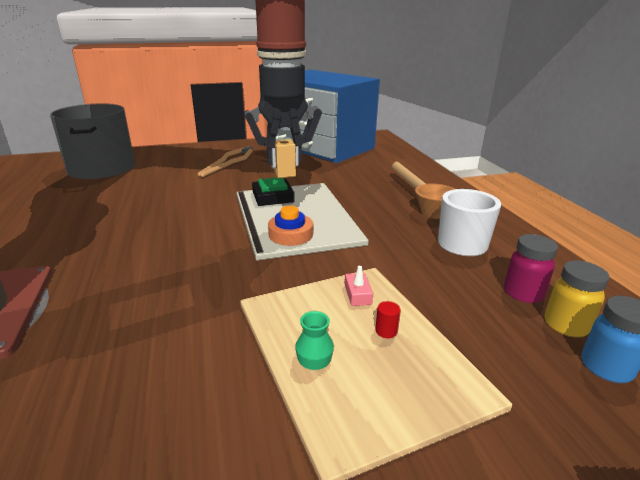

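The post is upright and centred in the jaws. Moving to the midpoint and descending.

>>> {"op": "step_arm", "data": {"commands": [[[0,0,0,0.02,-0.001,0,0.1],[0,0,0,0.018,-0.001,0,0.1],[0,0,0,0.007,0,0.015,0.1],[0,0,0,0,0,0.025,0.1],[0,0,0,0,0,0.025,0.1],[0,0,0,0,0,0.02,0.1],[0,0,0,0,0,0.01,0.1],[0,0,0,0,0,0,0.1]]]}}

```text
time_s: 30.5
position: [0.5059, 0.1969, 0.0342]
ee_rot: [0.702, 0.712, -0.002, -0.001]
wrist_force: [-0.3, -0.3, -0.8]
width: 0.0335
```

```bash
python3 go.py 0.508 0.1973 0.027 0.9 4
```

```text
std [1.  0.3 1.2]
phi 0.87 tilt [-1.1e-03 -4.0e-04 -1.0e+00] p [0.5073 0.1974 0.0361] t 30.65 w 0.0335 F [-0.3 -0.2 -0.9]
turn z -0.03
shift mm [-0.1  0.7  9.1] now-frame [-0.1  0.7  9.1]
```

>>> {"op": "step_arm", "data": {"commands": [[[0,0,0,0,0,0.003,0.1],[0,0,0,0,0,0.002,0.1],[0,0,0,0,0,0.002,0.1],[0,0,0,0,0,0.001,0.1],[0,0,0,0,0,0.0005,0.1],[0,0,0,0,0,0,0.1],[0,0,0,0,0,0,0.1]]]}}

```text
time_s: 31.4
position: [0.5076, 0.1978, 0.0281]
ee_rot: [0.702, 0.713, 0.0, 0.0]
wrist_force: [-0.1, -0.2, -1.3]
width: 0.0333
```

```bash
python3 go.py 0.508 0.1973 0.027 0.9 4
```

```text
std [0. 0. 0.]
phi 0.89 tilt [ 1.e-04  0.e+00 -1.e+00] p [0.5077 0.1979 0.0282] t 31.55 w 0.0335 F [-0.2 -0.1 -1.3]
turn z -0.01
shift mm [-0.6  0.3  1.2] now-frame [-0.6  0.3  1.2]
```

>>> {"op": "step_arm", "data": {"commands": [[[0,0,0,-0.0005,0.0003,0.0004,0.1],[0,0,0,0,0,0.0004,0.1],[0,0,0,0,0,0.0004,0.1],[0,0,0,0,0,0.0003,0.1],[0,0,0,0,0,0,0.1],[0,0,0,0,0,0,0.1]]]}}

```text
time_s: 32.2
position: [0.5079, 0.1973, 0.0268]
ee_rot: [0.702, 0.713, -0.0, 0.0]
wrist_force: [-1.5, -0.9, 2.3]
width: 0.0336
```

```bash
python3 go.py 0.508 0.1973 0.027 0.9 3
```

```text
std [0. 0. 0.]
phi 0.89 tilt [-0. -0. -1.] p [0.5079 0.1973 0.0268] t 32.3 w 0.0335 F [-1.  -1.   2.2]
turn z -0.01
shift mm [-0.1  0.1 -0.2] now-frame [-0.1  0.1 -0.2]
```

Contact at about 3.5 N. Release and lift.

>>> {"op": "step_arm", "data": {"commands": [[[0,0,0,0,0,0,0.42],[0,0,0,0,0,0,0.5],[0,0,0,0,0,0,0.6],[0,0,0,0,0,0,0.7],[0,0,0,0,0,-0.015,0.7],[0,0,0,0,0,-0.03,0.7],[0,0,0,0,0,-0.035,0.7],[0,0,0,0,0,-0.03,0.7]]]}}

```text
time_s: 33.15
position: [0.5083, 0.1975, 0.1394]
ee_rot: [0.702, 0.713, 0.001, 0.0]
wrist_force: [1.1, -0.2, 0.2]
width: 0.0599
```

>>> {"op": "step_arm", "data": {"commands": [[[0,0,0,-0.045,0.009,0,0.7],[0,0,0,-0.045,0.009,0,0.7],[0,0,0,-0.045,0.009,0,0.7],[0,0,0,-0.045,0.009,0,0.7],[0,0,0,-0.045,0.009,0,0.7],[0,0,0,-0.045,0.009,0,0.7],[0,0,5,0,0,0,0.7],[0,0,3.5,0,0,0,0.7]]]}}

```text
time_s: 33.95
position: [0.5665, -0.0738, 0.1379]
ee_rot: [0.755, 0.656, 0.0, 0.0]
wrist_force: [-0.0, 1.3, 0.2]
width: 0.0599
```

>>> {"op": "step_arm", "data": {"commands": [[[0,0,0,0,0,0,0.7],[0,0,0,0,0,0,0.7]]]}}

```text
time_s: 34.15
position: [0.5663, -0.0717, 0.1374]
ee_rot: [0.752, 0.659, 0.0, 0.0]
wrist_force: [0.3, 0.1, 0.2]
width: 0.0599
```

```bash
python3 go.py 0.568 -0.1 0.016 -7.8 3;  python3 - <<'E'
from h import *
f=grab('wrist');cv2.imwrite('pics/w9.png',f['pixels']);W=cloud(f)
hsv=cv2.cvtColor(f['pixels'],cv2.COLOR_BGR2HSV);h,s,v=hsv[...,0],hsv[...,1],hsv[...,2]
m=((h>160)|(h<6))&(s>50)&(v>50)&(W[...,2]>.030)&(W[...,2]<.038)&(np.hypot(W[...,0]-.567,W[...,1]+.1)<.04)
P=W[m][:,:2].astype(np.float32)*1000;print(len(P),cv2.minAreaRect(P),np.median(W[m][:,2]))
f=grab('top');cv2.imwrite('pics/top9.png',f['pixels'])
E
```

```text
std [0.  0.1 0.1]
phi -7.5 tilt [ 6.e-04 -2.e-04 -1.e+00] p [ 0.5662 -0.0716  0.1372] t 34.25 w 0.0598 F [-0.  -0.1  0.1]
turn z 0.3
shift mm [-27.9   5.6 121.2] now-frame [-28.    5.4 121.2]
3014 ((569.5372924804688, -99.3311767578125), (54.350494384765625, 31.699737548828125), 82.46995544433594) 0.03383825141397005
```

View pics/w9.png

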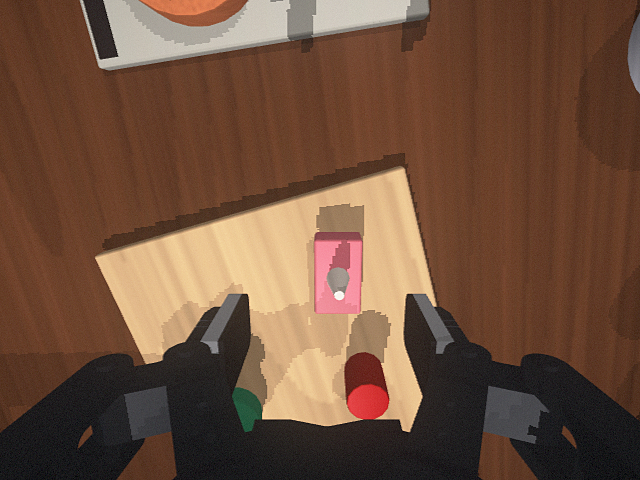

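View pics/top9.png

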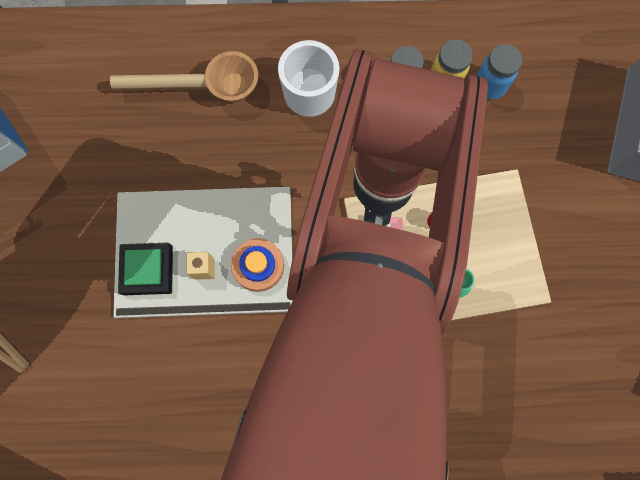

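The top view shows the post at (199,263) between the moulds and the stack at (256,263). The wrist view has the cone at (338,272), aligned with the jaws. Descending on it.

>>> {"op": "step_arm", "data": {"commands": [[[0,0,0.2,-0.0274,0.0062,0,0.7],[0,0,0,0,0,0.02,0.7],[0,0,0,0,0,0.03,0.7],[0,0,0,0,0,0.03,0.7],[0,0,0,0,0,0.015,0.7],[0,0,0,0,0,0,0.7],[0,0,0,0,0,0,0.7]]]}}

```text
time_s: 35.1
position: [0.5691, -0.0998, 0.0423]
ee_rot: [0.753, 0.657, 0.0, 0.0]
wrist_force: [-0.4, 0.2, -0.1]
width: 0.0597
```

```bash
python3 go.py 0.5687 -0.0996 0.0165 -7.7 4
```

```text
std [0.4 0.1 0.5]
phi -7.79 tilt [ 2.2e-03 -7.0e-04 -1.0e+00] p [ 0.5698 -0.1     0.0431] t 35.25 w 0.0597 F [-0.2 -0.   0.4]
turn z -0.09
shift mm [ 0.2 -1.1 26.6] now-frame [ 0.2 -1.2 26.6]
```

>>> {"op": "step_arm", "data": {"commands": [[[0,0,0,0,-0.0008,0.01,0.7],[0,0,0,0,0,0.009,0.7],[0,0,0,0,0,0.005,0.7],[0,0,0,0,0,0.001,0.7],[0,0,0,0,0,0,0.7],[0,0,0,0,0,0,0.7]]]}}

```text
time_s: 35.9
position: [0.568, -0.0997, 0.0167]
ee_rot: [0.754, 0.657, 0.0, 0.0]
wrist_force: [0.3, -0.4, -0.2]
width: 0.0598
```

```bash
python3 go.py 0.5687 -0.0996 0.0165 -7.7 3
```

```text
std [0.1 0.  0.1]
phi -7.81 tilt [ 4.e-04 -1.e-04 -1.e+00] p [ 0.5681 -0.0997  0.0168] t 36.0 w 0.0599 F [ 0.4 -0.1 -0.1]
turn z -0.11
shift mm [0.2 0.6 0.3] now-frame [0.2 0.6 0.3]
```

>>> {"op": "step_arm", "data": {"commands": [[[0,0,0,0,0,0,0.5],[0,0,0,0,0,0,0.4],[0,0,0,0,0,0,0.3],[0,0,0,0,0,0,0.2],[0,0,0,0,0,0,0.1],[0,0,0,0,0,0,0.1],[0,0,0,0,0,0,0.1],[0,0,0,0,0,0,0.1]]]}}

```text
time_s: 36.85
position: [0.5683, -0.0998, 0.0172]
ee_rot: [0.754, 0.657, 0.0, 0.0]
wrist_force: [0.3, 0.4, 5.7]
width: 0.0302
```

```bash
python3 go.py 0.5687 -0.0996 0.0165 -7.7 3
```

```text
std [0. 0. 0.]
phi -7.81 tilt [ 1.e-03 -3.e-04 -1.e+00] p [ 0.5683 -0.0998  0.0172] t 36.95 w 0.0307 F [0.1 0.3 5.5]
turn z -0.11
shift mm [0.2 0.3 0.7] now-frame [0.2 0.3 0.7]
```

>>> {"op": "step_arm", "data": {"commands": [[[0,0,0,0,0,-0.005,0.1],[0,0,0,0,0,-0.015,0.1],[0,0,0,0,0,-0.03,0.1],[0,0,0,0,0,-0.035,0.1],[0,0,0,0,0,-0.025,0.1],[0,0,-4.4,0,0,0,0.1],[0,0,-4.3,0,0,0,0.1],[0,0,0,0.02,0.001,0,0.1]]]}}

```text
time_s: 37.8
position: [0.5686, -0.0812, 0.1279]
ee_rot: [0.702, 0.713, -0.0, 0.001]
wrist_force: [0.2, 0.0, -0.6]
width: 0.0306
```

>>> {"op": "step_arm", "data": {"commands": [[[0,0,0,0.04,0.003,0,0.1],[0,0,0,0.04,0.003,0,0.1],[0,0,0,0.04,0.003,0,0.1],[0,0,0,0.04,0.003,0,0.1],[0,0,0,0.035,0.003,0,0.1],[0,0,0,0.015,0,0,0.1],[0,0,0,0,0,0,0.1],[0,0,0,0,0,0,0.1]]]}}

```text
time_s: 38.6
position: [0.5801, 0.13, 0.1268]
ee_rot: [0.701, 0.713, -0.0, 0.0]
wrist_force: [-0.0, -0.8, 0.1]
width: 0.0303
```

```bash
python3 go.py 0.5809 0.1984 0.0175 0.9 4;  python3 - <<'E'
from h import *
f=grab('wrist');cv2.imwrite('pics/w10.png',f['pixels']);W=cloud(f)
m=(W[...,2]>.066)&(W[...,2]<.078)&(np.hypot(W[...,0]-.508,W[...,1]-.197)<.04)
P=W[m][:,:2].astype(np.float32)*1000;print('post',len(P),cv2.minAreaRect(P),np.median(W[m][:,2]))
E
```

```text
std [0.1 0.3 0.1]
phi 0.85 tilt [-2.e-04 -6.e-04 -1.e+00] p [0.5802 0.1295 0.1267] t 38.75 w 0.0306 F [ 0.1 -0.4 -0.5]
turn z -0.05
shift mm [ 68.9   1.8 109.2] now-frame [ 69.    1.8 109.2]
post 5116 ((507.9843444824219, 196.40089416503906), (34.175537109375, 33.63511276245117), 0.7265682816505432) 0.07200867447525179
```

View pics/w10.png

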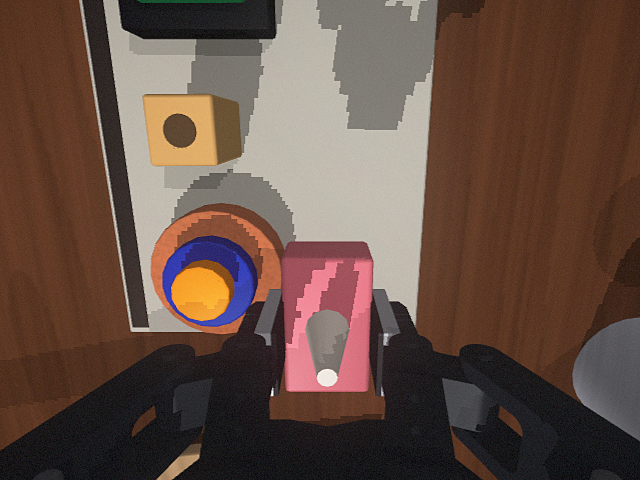

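The post reads (508.0, 196.4), yaw 0.7°, and the holder is square in the jaws. Moving to (581, 197.8) and descending.

>>> {"op": "step_arm", "data": {"commands": [[[0,0,0,0.025,0.0008,0,0.1],[0,0,0,0.03,0,0,0.1],[0,0,0,0.0133,0,0.005,0.1],[0,0,0,0,0,0.025,0.1],[0,0,0,0,0,0.03,0.1],[0,0,0,0,0,0.025,0.1],[0,0,0,0,0,0.01,0.1],[0,0,0,0,0,0,0.1]]]}}

```text
time_s: 39.65
position: [0.5784, 0.198, 0.0295]
ee_rot: [0.702, 0.712, -0.002, -0.001]
wrist_force: [-1.0, -1.1, -0.6]
width: 0.0306
```

```bash
python3 go.py 0.5809 0.1978 0.0175 0.9 4
```

```text
std [1.1 0.3 1.4]
phi 0.87 tilt [-4.e-04 -2.e-04 -1.e+00] p [0.5801 0.1985 0.0316] t 39.8 w 0.0305 F [-0.4 -0.4 -0.2]
turn z -0.03
shift mm [-0.7  0.8 14.1] now-frame [-0.7  0.8 14.1]
```

>>> {"op": "step_arm", "data": {"commands": [[[0,0,0,-0.0006,0,0.005,0.1],[0,0,0,0,0,0.004,0.1],[0,0,0,0,0,0.002,0.1],[0,0,0,0,0,0.001,0.1],[0,0,0,0,0,0.001,0.1],[0,0,0,0,0,0,0.1],[0,0,0,0,0,0,0.1]]]}}

```text
time_s: 40.55
position: [0.58, 0.1983, 0.0187]
ee_rot: [0.702, 0.713, 0.0, 0.0]
wrist_force: [0.4, -0.9, -1.2]
width: 0.0304
```

```bash
python3 go.py 0.5809 0.1978 0.0175 0.9 4
```

```text
std [0. 0. 0.]
phi 0.89 tilt [ 2.e-04  0.e+00 -1.e+00] p [0.5801 0.1983 0.0187] t 40.7 w 0.0306 F [ 0.1  0.5 -0.8]
turn z -0.01
shift mm [-0.5  0.8  1.2] now-frame [-0.5  0.8  1.2]
```

>>> {"op": "step_arm", "data": {"commands": [[[0,0,0,-0.0004,0.0006,0.0004,0.1],[0,0,0,0,0,0.0004,0.1],[0,0,0,0,0,0.0004,0.1],[0,0,0,0,0,0.0003,0.1],[0,0,0,0,0,0,0.1],[0,0,0,0,0,0,0.1]]]}}

```text
time_s: 41.35
position: [0.5806, 0.1978, 0.0172]
ee_rot: [0.702, 0.713, -0.0, 0.0]
wrist_force: [-1.1, -0.3, 1.4]
width: 0.0305
```

```bash
python3 go.py 0.5809 0.1978 0.0175 0.9 3
```

```text
std [0. 0. 0.]
phi 0.89 tilt [-0.e+00 -1.e-04 -1.e+00] p [0.5806 0.1979 0.0172] t 41.45 w 0.0306 F [-0.8 -0.2  1. ]
turn z -0.01
shift mm [-0.1  0.3 -0.3] now-frame [-0.1  0.3 -0.3]
```

>>> {"op": "step_arm", "data": {"commands": [[[0,0,0,0,0,0.0002,0.1],[0,0,0,0,0,0,0.1],[0,0,0,0,0,0,0.4],[0,0,0,0,0,0,0.45],[0,0,0,0,0,0,0.5],[0,0,0,0,0,0,0.55],[0,0,0,0,0,0,0.55],[0,0,0,0,0,-0.01,0.55]]]}}

```text
time_s: 42.3
position: [0.5792, 0.1976, 0.0257]
ee_rot: [0.702, 0.713, -0.001, -0.001]
wrist_force: [0.4, 0.1, -0.3]
width: 0.047
```

>>> {"op": "step_arm", "data": {"commands": [[[0,0,0,0,0,-0.02,0.55],[0,0,0,0,0,-0.03,0.55],[0,0,0,0,0,-0.03,0.55],[0,0,0,0,0,-0.03,0.55],[0,0,0,0,0,-0.03,0.55],[0,0,0,-0.04,0,0,0.55],[0,0,0,-0.045,0,0,0.55],[0,0,0,-0.045,0,0,0.55]]]}}

```text
time_s: 43.1
position: [0.5827, 0.067, 0.1683]
ee_rot: [0.701, 0.713, 0.001, 0.001]
wrist_force: [0.1, 0.3, -0.4]
width: 0.0466
```

>>> {"op": "step_arm", "data": {"commands": [[[0,0,0,-0.045,0,0,0.55],[0,0,0,-0.045,0,0,0.55],[0,0,0,-0.045,0,0,0.55],[0,0,0,-0.045,0,0,0.55],[0,0,0,0,0,0,0.55],[0,0,0,0,0,0,0.55]]]}}

```text
time_s: 43.7
position: [0.5853, -0.113, 0.1675]
ee_rot: [0.703, 0.712, 0.0, 0.0]
wrist_force: [0.7, 0.7, 0.4]
width: 0.0471
```

```bash
python3 chk.py 10; cat > m3.py <<'E'
exec(open('m.py').read().split("rep('blue'")[0])
rep('round',win(258,265,35)&(Z>0.036),.038)
rep('blue',win(258,265,35)&(Z>0.049),.052)
rep('amber',win(256,263,20)&(Z>0.063),.066)
rep('post',win(200,263,22)&(Z>0.068),.072)
rep('cone',win(200,213,30)&(Z>.029),.034)
rep('square',win(145,268,35)&(Z>0.03),.04)
rep('red',win(439,218,16)&(Z>0.046),.052)
rep('vase',win(459,282,25)&(Z>0.06),.072)
E
python3 m3.py; python3 - <<'E'
from h import *
f=grab('side');cv2.imwrite('pics/s10.png',f['pixels'])
p=cv2.imread('pics/top10.png');cv2.imwrite('pics/z10.png',cv2.resize(p[170:330,100:310],None,fx=3.5,fy=3.5))
E
```

```text
round z 0.0419 ell [508.9 107.5  80.2  81.2] rect [508.9 107.3] [82.8 82.1] 25.7
blue z 0.0539 ell [507.5 106.3  53.7  54.2] rect [507.1 106.4] [54.9 54.1] 88.7
amber z 0.0663 ell [507.5 106.7  31.7  32.1] rect [507.6 106.6] [32.5 31.4] 88.7
post z 0.0725 ell [506.2 195.3  38.   38.8] rect [506.2 195.5] [34.5 32.7] 88.7
cone z 0.0347 ell [578.2 197.2  35.7  64.4] rect [578.1 197.1] [33.2 53.5] 1.3
square z 0.0435 ell [505.4 285.8  92.1  94.4] rect [505.5 285.7] [80.6 81.3] 0.8
red z 0.5987 ell [ 574.4 -183.5   57.8   61. ] rect [ 574.3 -183.7] [49.7 52.8] 86.7
vase z 0.616 ell [ 468.4 -203.5   86.7   91. ] rect [ 468.2 -203.8] [75.3 78.4] 86.5
```

View pics/z10.png

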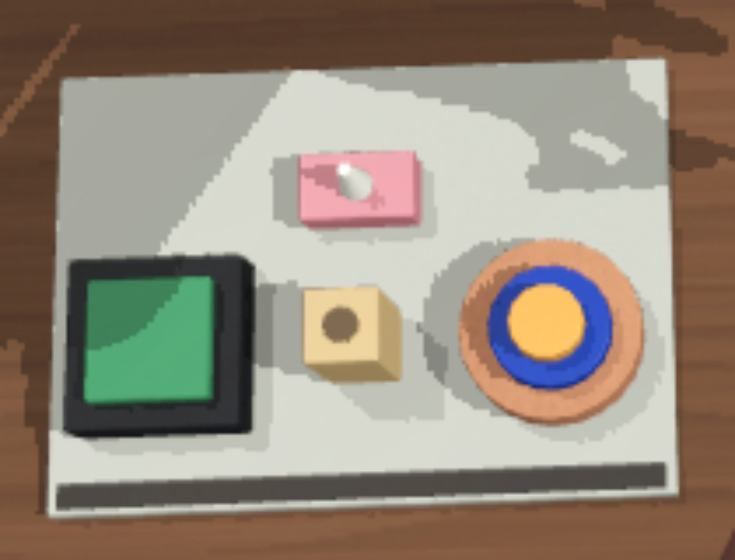

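View pics/s10.png

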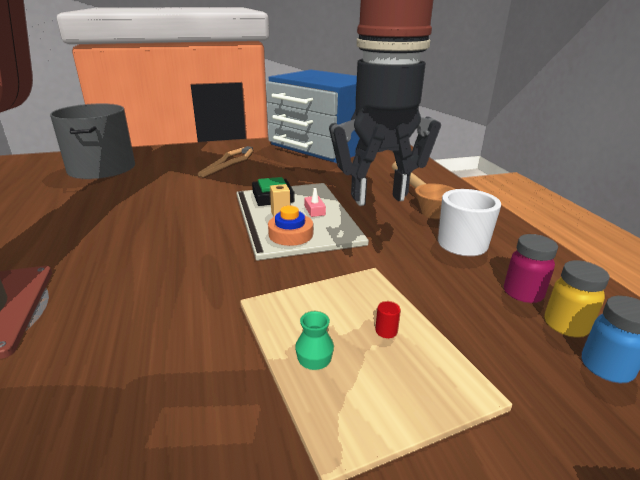

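The top view shows amber at (545,322) centred on blue, which is centred on the mould. The post at (345,330) is midway between the moulds, and the holder at (360,190) is straight behind it. The side view shows everything upright, with the vase and red stub untouched and the gripper clear. Handing in.

```bash
python3 -c "
from plant import workorder
print(workorder.finish_job())"
```

```text
the job is handed in; nothing more can be done
None
```

The shelf is loaded as asked, in the order blue disc, amber disc, kiln post, cone holder. I handed it in at about 44 s of the 104 s allowed. No verdict came back.

Each piece was lowered until the wrist force showed light contact, no more than about 6 N, and only then released.

| Piece | Last check (top camera) |
|---|---|
| Blue disc | About 1–2 mm from the mould centre |
| Amber disc | Within about 0.5 mm of the blue disc's centre |
| Post | About 1–2 mm from midway between the moulds and square to the shelf |
| Cone holder | Upright, 72 mm behind the post's centre and about 2 mm to one side, a gap of about 39 mm |

- **Camera disagreement:** the top and wrist cameras differed by 1–3 mm, within their stated calibration. For the blue disc, the wrist camera gave about 1.5 mm off centre.
- **Vase and red stub:** the top camera's final measurement of these two failed because the arm was in the way. The side view shows both standing where they were.
- **Gripper:** it was clear of everything when I handed in.

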